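Stack the totes on the carrier and wind its gate shut

ROBOT

A 6-joint arm with a two-finger parallel gripper is mounted at the origin on the work surface. World frame = base frame: x ahead of the robot, y to its left, z up, the work surface at z = 0. Lengths are in m, angles in degrees, forces in N, time in s.
With the tool pointing down it reaches from about 0.35 to 0.775 m from the base axis. Payload 5.5 kg.
Tool frame: the origin (TCP) lies at the very end of the fingers, on their centre line; the grasp point (between the pads) lies 19 mm behind it; z points along the fingers, y is the line along which they close (so a half turn about z gives the same grasp; the last joint's range is limited). The gripper opens to 85 mm and grips with 20 to 120 N. Pads are 22 mm wide; open, the fingers measure 114 mm over their backs; the gripper's body (76 mm by 85 mm) begins 54 mm behind the grasp point. The pads swing forward as they close: fully open they stand 13 mm farther back than shut.
Start: joints at [-76.352, 17.945, 2.641, 74.691, 0, 82.002], TCP at [0.212, -0.534, 0.231] pointing down, gripper open.
Joint ranges: [-158.12, 158.12], [-49.38, 96.58], [-58.88, 72.47], [-126.05, 133.96], [-84.25, 85.87], [-180, 180]. Speed limits (degrees/s): [147.25, 147.25, 180, 180, 180, 180].

INTERFACE

Orientations are given as [roll, pitch, yaw] about the fixed x, y, z axes, in that order (R = Rz(yaw) Ry(pitch) Rx(roll)).
In Python, from plant import sense, read_camera, sign_off gives the robot as it stands. The module is installed in compiled form; this text tells all that it offers.
- The arm moves only by the tool apply_moves, never from a script. Its argument "rows" is a list of rows, each an object with "delta_rot": the turn, a rotation vector about the world's x, y, z in rad, a list of three; "slide": the shift along the world's x, y, z in m, a list of three; "jaw": the opening, from -1 (shut) to 1 (fully open). A call has exactly 5 rows; each row is the pose to reach, as a shift and turn from the pose commanded when the call began; what a row does not reach only later rows make up. A row lasts 1/8 s, in which the tool goes at most 62.5 mm and 10.7 degrees, less where a joint would pass 70% of its speed; a pose out of reach is approached as far as the arm can. A call with a gripper value outside its range is refused whole. The fingers move at their own pace and stop on an object; "force" is the grip in N (left out, the last holds). Time passes only in rows, so rows that repeat a pose let the fingers close, or fill a call up. It gives the time, the measured TCP pose, the force, the opening and the grip force at its end, in the units of the state.
- sense(): the state, without advancing time (a new reading comes with each control period).
- read_camera(name): name is "scene" or "side" or "wrist"; returns a dict with "image" (384x512x3 uint8, red, green, blue), "range_z" (384x512 float32, m along the optical axis (not along the pixel's ray), 0 where there is no reading), "vertical_fov" (degrees; the focal length in pixels is half the picture's height over the tangent of half this angle, whatever the lens; pixels are square), "cx", "cy" (the principal point, pixels), "extrinsics" (4x4, takes a point from world to camera coordinates); the wrist camera has in their place "hand_eye" (4x4, takes a point from camera to tool coordinates, whose origin is the TCP and whose axes are the flange's). Camera axes: x right, y down, z forward; pixel columns grow to the right and rows downward; lengths in m; the calibration is good to about 2 mm. A picture is of the moment at which its call begins: read the wrist's pose just before it.
- sign_off(): hands the job in; it is judged then, once.
The state is a dict: "t": time; "q": joint angles; "qd": joint speeds; "tau": joint torques, N m; "tool_pos": TCP position; "orientation": TCP orientation; "contact_force": force on the tool from outside, world axes, zero at the start; "ft_torque": the same for the moment, N m; "finger_gap": finger opening in m; "gripper_force": force on a finger pad.
Only numpy, scipy, OpenCV 4.12 (cv2) and the standard library are available. Lean on these libraries where they do the work, as an engineer would, in place of code of your own. Each camera call takes 0.05 s, during which the arm holds its last target. There are 200 camera calls.

TASK

Wind the handwheel until the carrier's gate is fully open, then stack all the loose totes on the grey one in the carrier, each turned end for end to the one beneath (yellow ends alternating) so that they stand on one another level instead of nesting, and put all the loose drawer pulls inside the totes. When everything is loaded, wind the gate back until it touches its red stops, and leave the jar, the mallet and the paint tin alone.

Things in the scene. Friction and masses are not known exactly. Their poses are not given: they have to be found in the camera images.
- seat (a point): centre of the grey tote bolted to the carrier, the bottom of the stack; same shape and size as the loose ones. 25 mm above its underside, 40 mm above the bench; x along its length to its yellow end, which faces gate and handwheel, z up. The carrier is a fixed plank 385 x 120 x 15 mm, from 95 mm behind this point to 290 mm ahead of it
- fence_top (a point): middle of the top edge of the carrier's fixed wooden fence at the plain end of the grey tote, 120 mm above the bench, 100 mm wide, 8 mm thick, 74 mm behind seat (-x of seat)
- gate (a joint): wooden gate at the yellow end of the grey tote, 90 mm wide, top edge 121 mm above the bench; slides along x of seat, driven by the handwheel. 0 m: its foot touches the two red stop blocks (face 70 mm from seat); 0.045 m: fully open, end of its travel
- wheel (a joint): red spoked handwheel on the green gearbox, diameter 110 mm, upright axis, rim top 88 mm above the bench. 0 rad: gate at its stops; grows counter-clockwise seen from above, opening the gate 18 mm a turn; 15.7 rad (2.5 turns): fully open. Firm stops at both ends; stays where left; takes about 2 N at the crank
- hub (a point): point on the handwheel's upright axis, 110 mm above the bench, 240 mm from seat along its x
- crank_mid (a point): middle of the handwheel's black upright crank handle, diameter 18 mm, from 88 to 132 mm above the bench, this point 112 mm above it; it spins freely on its own upright axis, 45 mm from the wheel's axis. Can be pinched from above and led round in a circle without turning the hand
- tote_a_mid (a point): stack-nest tote, blue with one whole end yellow, open on top: 122 x 66 mm at the rim, 106 x 50 mm at the foot, 50 mm high, walls 2.5 mm, 160 g. Upright grip bands 48 mm long, 14 mm high run along the rim at the middle of both long sides (66 mm over them). Point: its centre, 25 mm above the underside; x along its length to the yellow end, y across, z up. May be absent
- tote_a_yellow (a point): middle of the yellow end of the blue tote, 58 mm from its centre along x, same height and axes. Set with its yellow end over the plain end of the tote beneath, a tote stands on ledges inside that rim, 44 mm higher than the lower tote, with about 4 mm play each way (stacked); set the same way round it sinks in and is only about 20 mm higher (nested)
- tote_b_mid (a point): stack-nest tote, green with one whole end yellow, open on top: 122 x 66 mm at the rim, 106 x 50 mm at the foot, 50 mm high, walls 2.5 mm, 160 g. Upright grip bands 48 mm long, 14 mm high run along the rim at the middle of both long sides (66 mm over them). Point: its centre, 25 mm above the underside; x along its length to the yellow end, y across, z up. May be absent
- tote_b_yellow (a point): middle of the yellow end of the green tote, 58 mm from its centre along x, same height and axes. Set with its yellow end over the plain end of the tote beneath, a tote stands on ledges inside that rim, 44 mm higher than the lower tote, with about 4 mm play each way (stacked); set the same way round it sinks in and is only about 20 mm higher (nested)
- tote_c_mid (a point): stack-nest tote, red with one whole end yellow, open on top: 122 x 66 mm at the rim, 106 x 50 mm at the foot, 50 mm high, walls 2.5 mm, 160 g. Upright grip bands 48 mm long, 14 mm high run along the rim at the middle of both long sides (66 mm over them). Point: its centre, 25 mm above the underside; x along its length to the yellow end, y across, z up. May be absent
- tote_c_yellow (a point): middle of the yellow end of the red tote, 58 mm from its centre along x, same height and axes. Set with its yellow end over the plain end of the tote beneath, a tote stands on ledges inside that rim, 44 mm higher than the lower tote, with about 4 mm play each way (stacked); set the same way round it sinks in and is only about 20 mm higher (nested)
- pull_a_mid (a point): dark wooden drawer pull: square foot 34 x 34 x 10 mm, short neck, square head 30 x 30 mm, 34 mm high in all, 35 g; stands on the bench head up. This point is its centre, 17 mm above its underside, z out of the head, x and y square to the sides; the head's faces run from 16 to 34 mm above the underside. May be absent
- pull_b_mid (a point): dark wooden drawer pull: square foot 34 x 34 x 10 mm, short neck, square head 30 x 30 mm, 34 mm high in all, 35 g; stands on the bench head up. This point is its centre, 17 mm above its underside, z out of the head, x and y square to the sides; the head's faces run from 16 to 34 mm above the underside. May be absent
- pull_c_mid (a point): dark wooden drawer pull: square foot 34 x 34 x 10 mm, short neck, square head 30 x 30 mm, 34 mm high in all, 35 g; stands on the bench head up. This point is its centre, 17 mm above its underside, z out of the head, x and y square to the sides; the head's faces run from 16 to 34 mm above the underside. May be absent
- varnish: bystander: amber glass jar of varnish with steel lid, diameter 70 mm, 90 mm high, origin under its centre
- mallet: bystander: wooden mallet lying on the bench, 240 mm long, head 60 x 100 x 60 mm, 75 mm from the origin along x
- paint: bystander: blue paint tin, diameter 74 mm, 90 mm high, origin under its centre
Things that resemble listed ones, but are neither listed nor needed, are in the scene too. Leave any blue look-alike of the part that bears pull_c_mid alone.

How it is judged:
By the outcome, as a careful person would: the job done as asked, in the order asked, and still so for the second after the job is handed in, with the robot touching nothing.
Of tote_a, tote_b, tote_c only 2 to 3 are there at a start; the rules pass over those that are not, and their reading is None.
Of pull_a, pull_b, pull_c only 1 to 2 are there at a start; the rules pass over those that are not, and their reading is None.
At some moment in a run one of pull_a, pull_b, pull_c may be knocked a few centimetres aside while the robot is not near it.
Once in a run the grip may slacken for a moment while it holds something.
It also fails if it takes over 210 s, if anything falls off the work surface, if the arm or the gripper's body presses on something with over 40 N, if the wrist force passes 120 N, or if a joint passes its speed limit or range.

## Working session

There is one attempt and no reset: what is moved stays moved. The work goes in short steps, Python scripts to look and compute and a tool call to move; the robot and the scene stay as the last step left them, time stands still between calls to the robot, and variables do not carry over. Pictures are saved under pics/ and viewed, at most 14 in all, crops included, and the job is handed in when it is done.

Besides the shell and the picture viewer there is one more tool, called after "Request:" by a JSON object that holds its "name" and its "arguments", one argument or row to a line. apply_moves: Moves the arm, as the interface text tells. Its arguments: {"type":"object","properties":{"rows":{"type":"array","items":{"type":"object","properties":{"delta_rot":{"type":"array","items":{"type":"number"}},"slide":{"type":"array","items":{"type":"number"}},"jaw":{"type":"number"}}}},"force":{"type":"number"}},"required":["rows"]}

```bash
mkdir -p pics
cat > h.py <<'E'
import numpy as np, cv2
from plant import sense, read_camera, sign_off
from scipy.spatial.transform import Rotation as R
def cam(name):
    s=sense(); d=read_camera(name)
    if name=='wrist':
        T=np.eye(4);T[:3,:3]=R.from_euler('xyz',s['orientation'],degrees=True).as_matrix();T[:3,3]=s['tool_pos']
        d['c2w']=T@d['hand_eye']
    else: d['c2w']=np.linalg.inv(d['extrinsics'])
    h=d['image'].shape[0]; d['f']=h/2/np.tan(np.radians(d['vertical_fov'])/2)
    v,u=np.mgrid[:384,:512]; z=d['range_z']
    P=np.stack([(u-d['cx'])/d['f']*z,(v-d['cy'])/d['f']*z,z],-1)
    d['P']=P@d['c2w'][:3,:3].T+d['c2w'][:3,3]; d['P'][z==0]=np.nan
    return d
def ray(d,u,v,zp):
    r=d['c2w'][:3,:3]@np.array([(u-d['cx'])/d['f'],(v-d['cy'])/d['f'],1]);o=d['c2w'][:3,3]
    return o+r*(zp-o[2])/r[2]
def save(d,n): cv2.imwrite('pics/'+n,cv2.cvtColor(d['image'],cv2.COLOR_RGB2BGR))
E
python3 - <<'E'
from h import *
for n in ['scene','side','wrist']:
    d=cam(n);save(d,n+'0.png');np.savez('/tmp/'+n+'.npz',image=d['image'],P=d['P']);print(n,d['c2w'].round(3).tolist())
a=[cv2.imread(f'pics/{n}0.png') for n in ['scene','side']]
print(sense())
E
```

```text
scene [[-0.109, 0.786, -0.609, 1.482], [0.994, 0.091, -0.062, 0.083], [0.007, -0.612, -0.791, 1.276], [0.0, 0.0, 0.0, 1.0]]
side [[-0.806, -0.377, 0.457, 0.046], [-0.592, 0.496, -0.636, 0.765], [0.013, -0.782, -0.623, 0.839], [0.0, 0.0, 0.0, 1.0]]
wrist [[0.369, -0.884, -0.288, 0.286], [-0.93, -0.351, -0.112, -0.505], [-0.002, 0.309, -0.951, 0.373], [0.0, 0.0, 0.0, 1.0]]
{'t': 0.15, 'q': array([-7.63526404e+01,  1.79807598e+01,  2.59068328e+00,  7.46907991e+01,
       -3.57093201e-03,  8.20001885e+01]), 'qd': array([-0.0497381 , -0.14745226,  0.15479289, -0.00714071, -0.01275989,
       -0.09822902]), 'tau': array([ 1.89767990e-03, -4.81064594e+01,  2.98815608e+01,  1.39257690e-02,
       -1.78844452e-04,  3.13339520e-06]), 'tool_pos': array([ 0.21197827, -0.53407286,  0.23060643]), 'orientation': array([-1.79919414e+02, -7.71926158e-03,  2.16471682e+01]), 'contact_force': array([-0.06348032, -0.04065051,  0.07696984]), 'ft_torque': array([ 0.0155491 , -0.00369519,  0.04737236]), 'gripper_force': 0.0, 'finger_gap': 0.08562711869604901}
```

View pics/scene0.png

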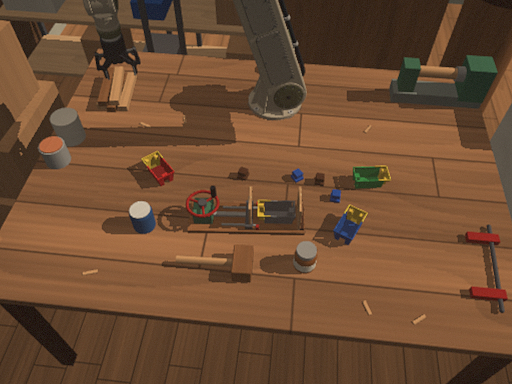

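View pics/side0.png

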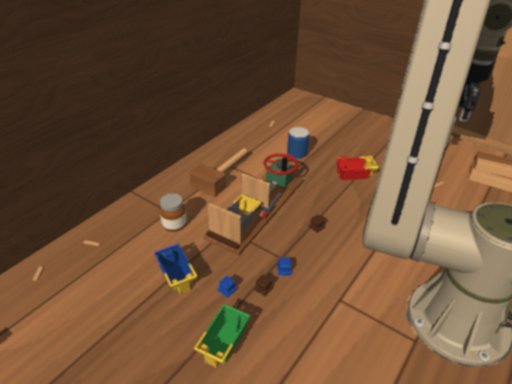

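The scene view shows three totes: red (158,167), green (371,177), blue (350,222). It has two dark pulls (243,173) and (320,180), and blue look-alikes (297,175) and (335,196). The wheel is at (202,203) with its crank at (213,190), and the grey tote is at (282,210). The side view agrees.

Run:
```python
from h import *
for n in ['scene','side']:
    d=np.load(f'/tmp/{n}.npz');im=d['image'];P=d['P'];hsv=cv2.cvtColor(im,cv2.COLOR_RGB2HSV)
    H,S,V=[hsv[...,i].astype(int) for i in range(3)]
    M={'red':((H<5)|(H>174))&(S>190)&(V>80),'yel':(H>22)&(H<34)&(S>160)&(V>110),'grn':(H>50)&(H<75)&(S>150)&(V>60),'blu':(H>105)&(H<125)&(S>170)&(V>60),'dark':(V<75)&(S>60)&(H<20),'black':(V<50)&(S<90)}
    print(n)
    for k,m in M.items():
        inb=(P[...,0]>.3)&(P[...,0]<.85)&(abs(P[...,1])<.65)&(P[...,2]>.008)&(P[...,2]<.2)
        c,l,st,ce=cv2.connectedComponentsWithStats((m&inb).astype(np.uint8))
        for i in range(1,c):
            if st[i,4]>=20:
                p=P[l==i]; print(k,ce[i].round(),st[i,4],'med',np.nanmedian(p,0).round(3),'lo',np.nanpercentile(p,3,axis=0).round(3),'hi',np.nanpercentile(p,97,axis=0).round(3))
```

```text
scene
red [163. 176.] 105 med [ 0.484 -0.349  0.045] lo [ 0.468 -0.392  0.011] hi [ 0.506 -0.321  0.055]
red [201. 205.] 151 med [ 0.635 -0.188  0.088] lo [ 0.571 -0.231  0.083] hi [ 0.669 -0.132  0.092]
dark [241. 175.] 38 med [ 0.431 -0.083  0.021] lo [ 0.424 -0.095  0.009] hi [ 0.437 -0.067  0.035]
dark [318. 180.] 46 med [0.428 0.193 0.022] lo [0.406 0.182 0.008] hi [0.432 0.209 0.036]
dark [213. 192.] 45 med [ 0.59  -0.15   0.113] lo [ 0.581 -0.16   0.086] hi [ 0.594 -0.144  0.132]
dark [228. 216.] 28 med [ 0.612 -0.105  0.016] lo [ 0.607 -0.146  0.011] hi [ 0.618 -0.061  0.027]
dark [282. 222.] 34 med [0.62  0.081 0.016] lo [0.599 0.033 0.01 ] hi [0.623 0.119 0.055]
dark [300. 260.] 68 med [0.781 0.143 0.061] lo [0.759 0.128 0.048] hi [0.789 0.167 0.075]
dark [240. 277.] 133 med [ 0.839 -0.031  0.031] lo [ 0.836 -0.056  0.009] hi [ 0.842 -0.004  0.056]
black [202. 220.] 88 med [ 0.65  -0.181  0.036] lo [ 0.646 -0.209  0.017] hi [ 0.654 -0.156  0.054]
black [136. 227.] 20 med [ 0.699 -0.389  0.036] lo [ 0.689 -0.404  0.014] hi [ 0.704 -0.375  0.05 ]
side
red [282. 164.] 174 med 
[... 769 characters left out ...]
8 0.108 0.01 ] hi [0.415 0.136 0.037]
blu [227. 286.] 199 med [0.475 0.262 0.032] lo [0.466 0.245 0.009] hi [0.492 0.271 0.037]
dark [277. 190.] 57 med [ 0.599 -0.142  0.016] lo [ 0.578 -0.16   0.013] hi [ 0.609 -0.112  0.024]
dark [251. 224.] 162 med [0.566 0.041 0.017] lo [ 0.551 -0.022  0.014] hi [0.587 0.094 0.046]
dark [318. 225.] 95 med [ 0.407 -0.067  0.02 ] lo [ 0.401 -0.086  0.009] hi [ 0.429 -0.06   0.035]
dark [233. 245.] 36 med [0.549 0.143 0.026] lo [0.539 0.134 0.02 ] hi [0.575 0.146 0.029]
dark [265. 287.] 100 med [0.399 0.205 0.022] lo [0.396 0.186 0.009] hi [0.422 0.213 0.035]
black [284. 164.] 46 med [ 0.581 -0.145  0.116] lo [ 0.577 -0.151  0.099] hi [ 0.589 -0.14   0.133]
```

```bash
cat > m.py <<'E'
from h import *
D=[np.load(f'/tmp/{n}.npz') for n in ['scene','side']]
X=[];C=[]
for d in D:
    X.append(d['P'].reshape(-1,3));C.append(d['image'].reshape(-1,3))
X=np.concatenate(X);C=np.concatenate(C);HS=cv2.cvtColor(C[None],cv2.COLOR_RGB2HSV)[0].astype(int)
src=np.repeat([0,1],384*512)
def near(c,r,z0,z1): return (np.hypot(X[:,0]-c[0],X[:,1]-c[1])<r)&(X[:,2]>z0)&(X[:,2]<z1)
def rect(m):
    p=X[m];r=cv2.minAreaRect((p[:,:2]*1000).astype(np.float32));return r,m.sum()
yl=(HS[:,0]>21)&(HS[:,0]<35)&(HS[:,1]>140)
for n,c in dict(red=(.45,-.365),grn=(.405,.37),blu=(.61,.3)).items():
    for w in (0,1,2):
        m=near(c,.085,.042,.058)&((src==w)|(w==2)); r,k=rect(m); print(n,w,k,np.round(r[0],1),np.round(r[1],1),round(r[2],1),'yel',np.nanmedian(X[m&yl],0).round(3))
for n,c in dict(p1=(.42,-.075),p2=(.412,.197),b1=(.401,.125),b2=(.475,.26)).items():
    for w in (0,1,2):
        m=near(c,.035,.029,.04)&((src==w)|(w==2)); r,k=rect(m); print(n,w,k,np.round(r[0],1),np.round(r[1],1),round(r[2],1),np.nanmax(X[m,2]))
red=((HS[:,0]<5)|(HS[:,0]>174))&(HS[:,1]>150)
for w in (0,1,2):
    m=near((.61,-.18),.08,.08,.096)&red&((src==w)|(w==2)); p=X[m][:,:2]*1000
    print('wheel',cv2.minEnclosingCircle(p.astype(np.float32)),cv2.fitEllipse(p.astype(np.float32)))
    m=near((.585,-.148),.03,.1,.14)&((src==w)|(w==2))&(HS[:,2]<80); r,k=rect(m);print('crank',k,r)
    m=near((.6,.135),.07,.105,.125)&((src==w)|(w==2)); r,k=rect(m);print('fence',k,r,np.nanmax(X[m,2]))
    m=near((.6,-.02),.06,.105,.125)&((src==w)|(w==2)); r,k=rect(m);print('gate',k,r)
E
python3 m.py
```

```text
red 0 200 [ 443.3 -378.3] [127.9  68.4] 43.7 yel [ 0.404 -0.415  0.049]
red 1 304 [ 442.7 -378.9] [124.7  72.5] 44.3 yel [ 0.403 -0.419  0.048]
red 2 504 [ 443.5 -378.2] [127.9  72.5] 44.3 yel [ 0.404 -0.418  0.049]
grn 0 240 [396.1 375.8] [ 74.9 125.6] 8.4 yel [0.397 0.428 0.048]
grn 1 629 [395.2 374.6] [ 67.8 124.2] 9.5 yel [0.379 0.423 0.05 ]
grn 2 869 [396.1 375.6] [ 74.9 126. ] 8.4 yel [0.38  0.424 0.05 ]
blu 0 234 [609.3 298.8] [ 67.4 127.4] 65.4 yel [0.572 0.323 0.052]
blu 1 417 [609.5 298. ] [ 68.  125.3] 64.5 yel [0.56  0.327 0.051]
blu 2 651 [609.1 298.3] [ 68.5 127.4] 65.3 yel [0.561 0.326 0.051]
p1 0 56 [418.1 -76.8] [31.8 34.4] 72.8 0.03946525207660301
p1 1 89 [417.2 -77.6] [32.5 31.2] 75.5 0.039077292712410006
p1 2 145 [417.8 -77.6] [33.5 34.4] 72.8 0.03946525207660301
p2 0 60 [413.6 197.5] [37.  28.5] 0.6 0.039035006186789456
p2 1 133 [411.  197.8] [30.4 29.7] 87.7 0.03823690975513161
p2 2 193 [413.7 197.8] [30.2 36.8] 88.2 0.039035006186789456
b1 0 60 [404.2 118. ] [30.5 32.7] 36.0 0.03969871298480365
b1 1 120 [403.5 118. ] [28.  31.2] 33.7 0.03918963991748359
b1 2 18
[... 1084 characters left out ...]
34967041016, 12.527812957763672), 3.6944568157196045) 0.12441850769492324
gate 186 ((601.5314331054688, -27.23403549194336), (90.79708099365234, 11.660623550415039), 5.247807502746582)
wheel ((616.650390625, -181.15223693847656), 55.35405731201172) ((616.0400390625, -181.26806640625), (97.6517562866211, 100.34040832519531), 47.59575271606445)
crank 101 ((584.7241821289062, -150.1162567138672), (18.402856826782227, 20.78699493408203), 47.43807601928711)
fence 302 ((589.8329467773438, 129.65667724609375), (103.3102035522461, 12.527812957763672), 3.6944568157196045) 0.12476049175747761
gate 247 ((603.1033935546875, -27.08965301513672), (93.95423126220703, 11.660623550415039), 5.247807502746582)
```

Request:
{"name": "apply_moves", "arguments": {
  "rows": [
    {"slide": [0.037, 0.038, 0.002], "delta_rot": [0, 0, 0.128], "jaw": 1},
    {"slide": [0.074, 0.076, 0.004], "delta_rot": [0, 0, 0.256], "jaw": 1},
    {"slide": [0.111, 0.114, 0.006], "delta_rot": [0, 0, 0.384], "jaw": 0.5},
    {"slide": [0.148, 0.152, 0.008], "delta_rot": [0, 0, 0.512], "jaw": 0.3},
    {"slide": [0.185, 0.19, 0.01], "delta_rot": [0, 0, 0.64], "jaw": 0.2}
  ]
}}

```text
t: 0.78
tool_pos: [0.398, -0.3431, 0.2412]
orientation: [-180.0, -0.0, 58.5]
contact_force: [0.8, -0.6, 0.8]
finger_gap: 0.0513
gripper_force: 0.0
```

Request:
{"name": "apply_moves", "arguments": {
  "rows": [
    {"slide": [0.037, 0.038, 0], "delta_rot": [0, 0, 0.128], "jaw": 0.2},
    {"slide": [0.074, 0.076, 0], "delta_rot": [0, 0, 0.256], "jaw": 0.2},
    {"slide": [0.111, 0.114, 0], "delta_rot": [0, 0, 0.384], "jaw": 0.2},
    {"slide": [0.148, 0.152, 0], "delta_rot": [0, 0, 0.512], "jaw": 0.2},
    {"slide": [0.185, 0.19, 0], "delta_rot": [0, 0, 0.64], "jaw": 0.2}
  ]
}}

```text
t: 1.4
tool_pos: [0.583, -0.153, 0.241]
orientation: [-180.0, -0.0, 95.2]
contact_force: [0.7, -1.6, 0.7]
finger_gap: 0.0515
gripper_force: 0.0
```

Run:
```python
from h import *
d=cam('wrist');save(d,'w1.png');s=sense();print(s['t'],s['tool_pos'],s['orientation'],s['q'],s['finger_gap'])
P=d['P'].reshape(-1,3);hs=cv2.cvtColor(d['image'],cv2.COLOR_RGB2HSV).reshape(-1,3)
m=(P[:,2]>.127)&(P[:,2]<.14)&(hs[:,2]<90)&(np.hypot(P[:,0]-.585,P[:,1]+.15)<.03)
print('crank top',m.sum(),cv2.minEnclosingCircle((P[m,:2]*1e3).astype(np.float32)),np.median(P[m],0))
m=(P[:,2]>.08)&(P[:,2]<.096)&((hs[:,0]<5)|(hs[:,0]>174))&(hs[:,1]>150)
print('wheel',m.sum(),cv2.minEnclosingCircle((P[m,:2]*1e3).astype(np.float32)))
```

```text
1.45 [ 0.58671403 -0.14841407  0.24056055] [ 1.79836942e+02 -1.62927039e-01  9.57381208e+01] [-21.90184959  21.19474581   8.55294825  77.2893361    0.21997836
  62.36039365] 0.051325701306626316
crank top 340 ((585.6386108398438, -153.2496795654297), 8.822247505187988) [ 0.58548108 -0.15228871  0.13220779]
wheel 3001 ((616.9268188476562, -184.02879333496094), 53.93629455566406)
```

View pics/w1.png

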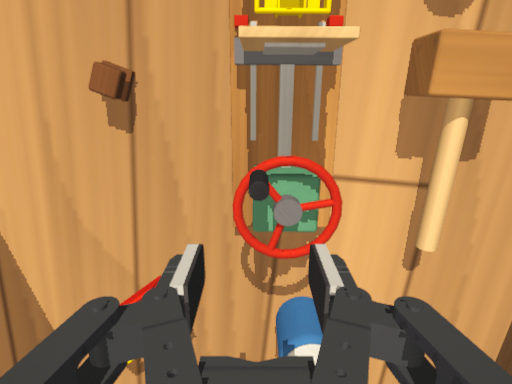

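The wrist view shows the crank at (258,184), the hub at (288,210), and the gate at (295,40) a little off its red stops. I'll descend over the crank next.

Request:
{"name": "apply_moves", "arguments": {
  "rows": [
    {"slide": [0.002, 0.002, -0.03], "delta_rot": [0, 0, 0], "jaw": 0.2},
    {"slide": [0.002, 0.002, -0.06], "delta_rot": [0, 0, 0], "jaw": 0.2},
    {"slide": [0.002, 0.002, -0.08], "delta_rot": [0, 0, 0], "jaw": 0.2},
    {"slide": [0.002, 0.002, -0.08], "delta_rot": [0, 0, 0], "jaw": 0.2},
    {"slide": [0.002, 0.002, -0.08], "delta_rot": [0, 0, 0], "jaw": 0.2}
  ]
}}

```text
t: 2.08
tool_pos: [0.5844, -0.1528, 0.1621]
orientation: [180.0, 0.0, 95.0]
contact_force: [0.4, -0.1, 0.6]
finger_gap: 0.0511
gripper_force: 0.0
```

Request:
{"name": "apply_moves", "arguments": {
  "rows": [
    {"slide": [0, 0.001, -0.03], "delta_rot": [0, 0, 0], "jaw": 0.2},
    {"slide": [0, 0.001, -0.06], "delta_rot": [0, 0, 0], "jaw": 0.2},
    {"slide": [0, 0.001, -0.064], "delta_rot": [0, 0, 0], "jaw": 0.2},
    {"slide": [0, 0.001, -0.064], "delta_rot": [0, 0, 0], "jaw": -1},
    {"slide": [0, 0.001, -0.064], "delta_rot": [0, 0, 0], "jaw": -1}
  ],
  "force": 50
}}

```text
t: 2.7
tool_pos: [0.5851, -0.1519, 0.0992]
orientation: [179.9, 0.1, 95.0]
contact_force: [-2.9, 1.1, 9.2]
finger_gap: 0.0166
gripper_force: 48.4
```

Request:
{"name": "apply_moves", "arguments": {
  "rows": [
    {"slide": [0, 0, 0], "delta_rot": [0, 0, 0], "jaw": -1},
    {"slide": [0, 0, 0], "delta_rot": [0, 0, 0], "jaw": -1},
    {"slide": [0, 0, 0], "delta_rot": [0, 0, 0], "jaw": -1},
    {"slide": [0, 0, 0], "delta_rot": [0, 0, 0], "jaw": -1},
    {"slide": [0, 0, 0], "delta_rot": [0, 0, 0], "jaw": -1}
  ]
}}

```text
t: 3.32
tool_pos: [0.5852, -0.1519, 0.0993]
orientation: [179.8, 0.1, 95.0]
contact_force: [-1.1, 1.4, 6.8]
finger_gap: 0.0169
gripper_force: 48.8
```

Request:
{"name": "apply_moves", "arguments": {
  "rows": [
    {"slide": [-0.0115, -0.0202, 0.004], "delta_rot": [0, 0, 0], "jaw": -1},
    {"slide": [-0.0113, -0.0435, 0.004], "delta_rot": [0, 0, 0], "jaw": -1},
    {"slide": [0.0006, -0.0636, 0.004], "delta_rot": [0, 0, 0], "jaw": -1},
    {"slide": [0.0208, -0.0751, 0.004], "delta_rot": [0, 0, 0], "jaw": -1},
    {"slide": [0.0441, -0.0749, 0.004], "delta_rot": [0, 0, 0], "jaw": -1}
  ]
}}

```text
t: 3.95
tool_pos: [0.6265, -0.228, 0.0995]
orientation: [-179.7, -0.1, 94.8]
contact_force: [-2.4, 3.6, -5.3]
finger_gap: 0.0168
gripper_force: 53.1
```

Request:
{"name": "apply_moves", "arguments": {
  "rows": [
    {"slide": [0.0201, 0.0119, -0.001], "delta_rot": [0, 0, 0], "jaw": -1},
    {"slide": [0.0316, 0.0321, -0.001], "delta_rot": [0, 0, 0], "jaw": -1},
    {"slide": [0.0314, 0.0554, -0.001], "delta_rot": [0, 0, 0], "jaw": -1},
    {"slide": [0.0195, 0.0755, -0.001], "delta_rot": [0, 0, 0], "jaw": -1},
    {"slide": [-0.0007, 0.087, -0.001], "delta_rot": [0, 0, 0], "jaw": -1}
  ]
}}

```text
t: 4.58
tool_pos: [0.6258, -0.1394, 0.0995]
orientation: [-179.8, 0.2, 95.0]
contact_force: [-2.1, -17.2, -9.8]
finger_gap: 0.0167
gripper_force: 52.8
```

Request:
{"name": "apply_moves", "arguments": {
  "rows": [
    {"slide": [-0.0233, -0.0002, 0], "delta_rot": [0, 0, 0], "jaw": -1},
    {"slide": [-0.0434, -0.0121, 0], "delta_rot": [0, 0, 0], "jaw": -1},
    {"slide": [-0.0549, -0.0323, 0], "delta_rot": [0, 0, 0], "jaw": -1},
    {"slide": [-0.0547, -0.0556, 0], "delta_rot": [0, 0, 0], "jaw": -1},
    {"slide": [-0.0428, -0.0757, 0], "delta_rot": [0, 0, 0], "jaw": -1}
  ]
}}

```text
t: 5.2
tool_pos: [0.5824, -0.2133, 0.0995]
orientation: [-179.8, -0.2, 95.0]
contact_force: [3.3, 5.3, -10.5]
finger_gap: 0.0167
gripper_force: 52.8
```

Run:
```python
from h import *
d=cam('scene');s=sense();print(s['t'],s['tool_pos'],s['contact_force'])
P=d['P'].reshape(-1,3)
m=(P[:,2]>.105)&(P[:,2]<.125)&(abs(P[:,0]-.6)<.055)&(P[:,1]<.0)&(P[:,1]>-.1)
r=cv2.minAreaRect((P[m,:2]*1e3).astype(np.float32));print(m.sum(),r,np.median(P[m],0))
```

```text
5.25 [ 0.58516188 -0.2160279   0.09958658] [  3.05476467  -2.3194148  -12.14829366]
64 ((605.59765625, -50.45396423339844), (88.83866119384766, 7.980644226074219), 4.922656536102295) [ 0.61474615 -0.04981333  0.12084165]
```

Request:
{"name": "apply_moves", "arguments": {
  "rows": [
    {"slide": [0.0202, -0.0115, -0.001], "delta_rot": [0, 0, 0], "jaw": -1},
    {"slide": [0.0435, -0.0113, -0.001], "delta_rot": [0, 0, 0], "jaw": -1},
    {"slide": [0.0636, 0.0006, -0.001], "delta_rot": [0, 0, 0], "jaw": -1},
    {"slide": [0.0751, 0.0208, -0.001], "delta_rot": [0, 0, 0], "jaw": -1},
    {"slide": [0.0749, 0.0441, -0.001], "delta_rot": [0, 0, 0], "jaw": -1}
  ]
}}

```text
t: 5.88
tool_pos: [0.6597, -0.17, 0.0994]
orientation: [-180.0, 0.1, 95.0]
contact_force: [-7.9, -5.2, -0.9]
finger_gap: 0.0166
gripper_force: 53.8
```

Request:
{"name": "apply_moves", "arguments": {
  "rows": [
    {"slide": [-0.0046, 0.0108, 0], "delta_rot": [0, 0, 0], "jaw": -1},
    {"slide": [-0.0119, 0.0201, 0], "delta_rot": [0, 0, 0], "jaw": -1},
    {"slide": [-0.0212, 0.0272, 0], "delta_rot": [0, 0, 0], "jaw": -1},
    {"slide": [-0.0321, 0.0316, 0], "delta_rot": [0, 0, 0], "jaw": -1},
    {"slide": [-0.0321, 0.0316, 0], "delta_rot": [0, 0, 0], "jaw": -1}
  ]
}}

```text
t: 6.5
tool_pos: [0.6257, -0.1398, 0.0995]
orientation: [-179.9, 0.0, 94.9]
contact_force: [-1.8, -4.4, -5.5]
finger_gap: 0.0164
gripper_force: 49.2
```

Request:
{"name": "apply_moves", "arguments": {
  "rows": [
    {"slide": [-0.004, 0.0008, 0], "delta_rot": [0, 0, 0], "jaw": -1},
    {"slide": [-0.0078, 0.0013, 0], "delta_rot": [0, 0, 0], "jaw": -1},
    {"slide": [-0.0117, 0.0014, 0], "delta_rot": [0, 0, 0], "jaw": -1},
    {"slide": [-0.0156, 0.0012, 0], "delta_rot": [0, 0, 0], "jaw": -1},
    {"slide": [-0.0156, 0.0012, 0], "delta_rot": [0, 0, 0], "jaw": -1}
  ]
}}

```text
t: 7.12
tool_pos: [0.6128, -0.139, 0.0995]
orientation: [179.8, 0.1, 94.9]
contact_force: [3.5, -5.8, -8.7]
finger_gap: 0.0164
gripper_force: 49.6
```

Request:
{"name": "apply_moves", "arguments": {
  "rows": [
    {"slide": [-0.0039, -0.0005, 0], "delta_rot": [0, 0, 0], "jaw": -1},
    {"slide": [-0.0077, -0.0014, 0], "delta_rot": [0, 0, 0], "jaw": -1},
    {"slide": [-0.0114, -0.0026, 0], "delta_rot": [0, 0, 0], "jaw": -1},
    {"slide": [-0.0149, -0.0041, 0], "delta_rot": [0, 0, 0], "jaw": -1},
    {"slide": [-0.0149, -0.0041, 0], "delta_rot": [0, 0, 0], "jaw": -1}
  ]
}}

```text
t: 7.75
tool_pos: [0.6116, -0.1395, 0.1]
orientation: [178.3, -0.2, 95.3]
contact_force: [43.6, 8.7, -32.2]
finger_gap: 0.0167
gripper_force: 49.8
```

Request:
{"name": "apply_moves", "arguments": {
  "rows": [
    {"slide": [0.012, 0.0035, 0], "delta_rot": [0, 0, 0], "jaw": -1},
    {"slide": [0.0135, 0.0035, 0], "delta_rot": [0, 0, 0], "jaw": -1},
    {"slide": [0.0135, 0.0035, 0], "delta_rot": [0, 0, 0], "jaw": 0.2},
    {"slide": [0.0135, 0.0035, 0], "delta_rot": [0, 0, 0], "jaw": 0.2},
    {"slide": [0.0135, 0.0035, 0], "delta_rot": [0, 0, 0], "jaw": 0.2}
  ]
}}

```text
t: 8.38
tool_pos: [0.6105, -0.1386, 0.1001]
orientation: [179.9, -0.0, 95.0]
contact_force: [0.4, 0.5, 0.4]
finger_gap: 0.0514
gripper_force: 0.0
```

Request:
{"name": "apply_moves", "arguments": {
  "rows": [
    {"slide": [0, 0, 0.04], "delta_rot": [0, 0, 0], "jaw": 0.2},
    {"slide": [0, 0, 0.08], "delta_rot": [0, 0, 0], "jaw": 0.2},
    {"slide": [-0.02, 0.04, 0.12], "delta_rot": [0, 0, 0], "jaw": 0.5},
    {"slide": [-0.05, 0.08, 0.15], "delta_rot": [0, 0, 0], "jaw": 1},
    {"slide": [-0.075, 0.13, 0.15], "delta_rot": [0, 0, 0], "jaw": 1}
  ]
}}

```text
t: 9.0
tool_pos: [0.5361, -0.0082, 0.2527]
orientation: [179.6, 0.1, 94.9]
contact_force: [0.8, 1.1, -0.0]
finger_gap: 0.0859
gripper_force: 0.0
```

Run:
```python
from h import *
d=cam('scene');s=sense();print(s['t'],s['tool_pos'],s['contact_force'])
save(d,'s1.png')
P=d['P'].reshape(-1,3)
m=(P[:,2]>.105)&(P[:,2]<.125)&(abs(P[:,0]-.6)<.06)&(P[:,1]<-.03)&(P[:,1]>-.1)
r=cv2.minAreaRect((P[m,:2]*1e3).astype(np.float32));print(m.sum(),r)
```

```text
9.05 [ 0.53146774 -0.0024752   0.2517334 ] [-6.26087046  3.8547192  -1.22141788]
69 ((606.438232421875, -62.14396286010742), (92.01363372802734, 7.852549076080322), 4.620736598968506)
```

Request:
{"name": "apply_moves", "arguments": {
  "rows": [
    {"slide": [-0.0175, 0.048, 0], "delta_rot": [0, 0, 0.01], "jaw": 1},
    {"slide": [-0.035, 0.096, 0], "delta_rot": [0, 0, 0.02], "jaw": 1},
    {"slide": [-0.0525, 0.144, 0], "delta_rot": [0, 0, 0.03], "jaw": 1},
    {"slide": [-0.07, 0.192, 0], "delta_rot": [0, 0, 0.04], "jaw": 1},
    {"slide": [-0.0875, 0.24, 0], "delta_rot": [0, 0, 0.05], "jaw": 1}
  ]
}}

```text
t: 9.68
tool_pos: [0.4472, 0.2326, 0.2497]
orientation: [180.0, -0.0, 97.9]
contact_force: [1.2, -0.7, -0.1]
finger_gap: 0.0855
gripper_force: 0.0
```

Request:
{"name": "apply_moves", "arguments": {
  "rows": [
    {"slide": [-0.0175, 0.048, -0.02], "delta_rot": [0, 0, 0.01], "jaw": 1},
    {"slide": [-0.035, 0.096, -0.04], "delta_rot": [0, 0, 0.018], "jaw": 1},
    {"slide": [-0.0525, 0.143, -0.06], "delta_rot": [0, 0, 0.018], "jaw": 1},
    {"slide": [-0.0525, 0.143, -0.08], "delta_rot": [0, 0, 0.018], "jaw": 1},
    {"slide": [-0.0525, 0.143, -0.08], "delta_rot": [0, 0, 0.018], "jaw": 1}
  ]
}}

```text
t: 10.3
tool_pos: [0.3939, 0.3739, 0.1679]
orientation: [-179.8, 0.1, 99.0]
contact_force: [0.2, -0.4, 0.4]
finger_gap: 0.0858
gripper_force: 0.0
```

```bash
cat > w.py <<'E'
from h import *
import sys
c=np.array([float(sys.argv[1]),float(sys.argv[2])]);z0,z1,r=map(float,sys.argv[3:6])
read_camera('side')
d=cam('wrist');save(d,sys.argv[6]);s=sense();print(s['t'],s['tool_pos'],s['orientation'])
P=d['P'].reshape(-1,3);hs=cv2.cvtColor(d['image'],cv2.COLOR_RGB2HSV).reshape(-1,3).astype(int)
m=(P[:,2]>z0)&(P[:,2]<z1)&(np.hypot(*(P[:,:2]-c).T)<r)
p=(P[m,:2]*1e3).astype(np.float32);rr=cv2.minAreaRect(p);print(m.sum(),rr,'zmed',np.median(P[m,2]))
y=m&(hs[:,0]>21)&(hs[:,0]<35)&(hs[:,1]>140);print('yel',np.median(P[y],0))
E
python3 w.py .3955 .375 .042 .058 .09 w2.png
```

```text
10.4 [0.3956496  0.37395819 0.16987666] [ 1.79989389e+02 -9.65933936e-03  9.88566114e+01]
3474 ((396.4405517578125, 372.30047607421875), (67.50485229492188, 123.64582824707031), 9.671502113342285) zmed 0.05074894210227851
yel [0.387926   0.42265759 0.05155608]
```

Request:
{"name": "apply_moves", "arguments": {
  "rows": [
    {"slide": [0.0005, 0, -0.05], "delta_rot": [0, 0, 0.01], "jaw": 1},
    {"slide": [0.0005, 0, -0.1], "delta_rot": [0, 0, 0.01], "jaw": 1},
    {"slide": [0.0005, 0, -0.13], "delta_rot": [0, 0, 0.01], "jaw": 1},
    {"slide": [0.0005, 0, -0.145], "delta_rot": [0, 0, 0.01], "jaw": 1},
    {"slide": [0.0005, 0, -0.145], "delta_rot": [0, 0, 0.01], "jaw": 1}
  ]
}}

```text
t: 11.02
tool_pos: [0.3964, 0.3739, 0.0245]
orientation: [-180.0, 0.0, 99.4]
contact_force: [0.5, 0.0, -1.1]
finger_gap: 0.0856
gripper_force: 0.0
```

Request:
{"name": "apply_moves", "arguments": {
  "rows": [
    {"slide": [0, 0, 0], "delta_rot": [0, 0, 0], "jaw": 0.3},
    {"slide": [0, 0, 0], "delta_rot": [0, 0, 0], "jaw": 0.3},
    {"slide": [0, 0, 0], "delta_rot": [0, 0, 0], "jaw": 0.3},
    {"slide": [0, 0, 0], "delta_rot": [0, 0, 0], "jaw": 0.3},
    {"slide": [0, 0, 0], "delta_rot": [0, 0, 0], "jaw": 0.3}
  ],
  "force": 50
}}

```text
t: 11.65
tool_pos: [0.3974, 0.3751, 0.0264]
orientation: [179.8, -0.1, 99.5]
contact_force: [-0.7, -1.1, 6.5]
finger_gap: 0.0647
gripper_force: 57.1
```

Request:
{"name": "apply_moves", "arguments": {
  "rows": [
    {"slide": [0, 0, 0.02], "delta_rot": [0, 0, 0], "jaw": 0.3},
    {"slide": [0, 0, 0.05], "delta_rot": [0, 0, 0], "jaw": 0.3},
    {"slide": [0, 0, 0.09], "delta_rot": [0, 0, 0], "jaw": 0.3},
    {"slide": [0, 0, 0.13], "delta_rot": [0, 0, 0], "jaw": 0.3},
    {"slide": [0, 0, 0.15], "delta_rot": [0, 0, 0], "jaw": 0.3}
  ]
}}

```text
t: 12.28
tool_pos: [0.3969, 0.375, 0.1775]
orientation: [179.8, -0.1, 99.5]
contact_force: [-0.1, 0.6, -2.2]
finger_gap: 0.0651
gripper_force: 56.4
```

```bash
cat >> m.py <<'E'
print('----')
for w in (0,1,2):
    m=near((.597,.056),.072,.058,.073)&((src==w)|(w==2)); m&=(np.abs((X[:,:2]-[.596,.056])@[-.9963,-.0862])<.045)&(np.abs((X[:,:2]-[.596,.056])@[.0862,-.9963])<.065);r,k=rect(m);print(k,r)
E
python3 m.py | sed '1,/----/d'
python3 - <<'E'
from h import *
d=cam('wrist');P=d['P'];s=sense();print(s['tool_pos'],s['finger_gap'],s['gripper_force'],s['contact_force'])
m=(abs(P[...,2]-s['tool_pos'][2]-.025)<.012)&(np.hypot(P[...,0]-s['tool_pos'][0],P[...,1]-s['tool_pos'][1])<.09)
print(m.sum(),cv2.minAreaRect((P[m][:,:2]*1e3).astype(np.float32)),np.median(P[m],0))
E
```

```text
268 ((595.8950805664062, 56.684776306152344), (71.04911041259766, 121.96157836914062), 4.80958890914917)
218 ((596.168212890625, 45.87200164794922), (68.67445373535156, 105.5462417602539), 4.868053436279297)
486 ((596.058349609375, 55.39502716064453), (71.07679748535156, 124.40556335449219), 4.634494304656982)
[0.39767444 0.37548714 0.1794292 ] 0.06460605886858198 56.43689192365855 [1.56711951 0.01514458 0.63549785]
13459 ((396.6927185058594, 378.4980773925781), (92.74082946777344, 112.69161224365234), 9.992347717285156) [0.39453892 0.39748053 0.20215877]
```

Request:
{"name": "apply_moves", "arguments": {
  "rows": [
    {"slide": [0.02, -0.032, 0.005], "delta_rot": [0, 0, -0.01], "jaw": 0.3},
    {"slide": [0.04, -0.064, 0.01], "delta_rot": [0, 0, -0.02], "jaw": 0.3},
    {"slide": [0.06, -0.096, 0.01], "delta_rot": [0, 0, -0.03], "jaw": 0.3},
    {"slide": [0.08, -0.128, 0.01], "delta_rot": [0, 0, -0.04], "jaw": 0.3},
    {"slide": [0.1, -0.16, 0.01], "delta_rot": [0, 0, -0.05], "jaw": 0.3}
  ]
}}

```text
t: 12.95
tool_pos: [0.4963, 0.2131, 0.1839]
orientation: [-180.0, 0.0, 96.6]
contact_force: [-0.3, 0.5, -1.1]
finger_gap: 0.0645
gripper_force: 56.3
```

Request:
{"name": "apply_moves", "arguments": {
  "rows": [
    {"slide": [0.025, -0.04, 0], "delta_rot": [0, 0, -0.01], "jaw": 0.3},
    {"slide": [0.05, -0.08, 0], "delta_rot": [0, 0, -0.02], "jaw": 0.3},
    {"slide": [0.075, -0.12, 0], "delta_rot": [0, 0, -0.032], "jaw": 0.3},
    {"slide": [0.099, -0.159, 0], "delta_rot": [0, 0, -0.032], "jaw": 0.3},
    {"slide": [0.099, -0.159, 0], "delta_rot": [0, 0, -0.032], "jaw": 0.3}
  ]
}}

```text
t: 13.58
tool_pos: [0.5964, 0.0523, 0.1834]
orientation: [180.0, 0.0, 94.5]
contact_force: [-0.6, 0.1, -2.1]
finger_gap: 0.065
gripper_force: 56.4
```

Run:
```python
from h import *
d=cam('side');s=sense();print(s['tool_pos'],s['orientation'],s['finger_gap'],s['gripper_force']);save(d,'s2.png')
d=cam('scene');s=sense();print(s['tool_pos']);
P=d['P'].reshape(-1,3);hs=cv2.cvtColor(d['image'],cv2.COLOR_RGB2HSV).reshape(-1,3).astype(int)
z=s['tool_pos'][2]+.025
m=(abs(P[:,2]-z)<.012)&(np.hypot(P[:,0]-.596,P[:,1]-.056)<.075)&(hs[:,1]>140)
print(m.sum(),cv2.minAreaRect((P[m][:,:2]*1e3).astype(np.float32)),np.percentile(P[m],[2,98],axis=0))
```

```text
[0.59519652 0.05389204 0.18347496] [-1.79945962e+02 -2.14316957e-02  9.46034683e+01] 0.06508607271307225 56.350794264581054
[0.59453049 0.0549458  0.18357971]
128 ((596.342041015625, 55.400718688964844), (70.02513885498047, 120.3958740234375), 5.81542444229126) [[ 0.55830737 -0.00602859  0.19806187]
 [ 0.62627562  0.11684918  0.21277674]]
```

Request:
{"name": "apply_moves", "arguments": {
  "rows": [
    {"slide": [0, 0.001, -0.03], "delta_rot": [0, 0, 0], "jaw": 0.3},
    {"slide": [0, 0.001, -0.055], "delta_rot": [0, 0, 0], "jaw": 0.3},
    {"slide": [0, 0.001, -0.075], "delta_rot": [0, 0, 0], "jaw": 0.3},
    {"slide": [0, 0.001, -0.083], "delta_rot": [0, 0, 0], "jaw": 0.3},
    {"slide": [0, 0.001, -0.088], "delta_rot": [0, 0, 0], "jaw": 0.3}
  ]
}}

```text
t: 14.3
tool_pos: [0.5947, 0.0571, 0.0964]
orientation: [180.0, -0.0, 94.8]
contact_force: [0.0, -0.3, -1.5]
finger_gap: 0.065
gripper_force: 56.3
```

Request:
{"name": "apply_moves", "arguments": {
  "rows": [
    {"slide": [0, 0, -0.003], "delta_rot": [0, 0, 0], "jaw": 0.3},
    {"slide": [0, 0, -0.006], "delta_rot": [0, 0, 0], "jaw": 0.3},
    {"slide": [0, 0, -0.009], "delta_rot": [0, 0, 0], "jaw": 0.3},
    {"slide": [0, 0, -0.01], "delta_rot": [0, 0, 0], "jaw": 0.3},
    {"slide": [0, 0, -0.01], "delta_rot": [0, 0, 0], "jaw": 0.3}
  ]
}}

```text
t: 14.92
tool_pos: [0.595, 0.0561, 0.0863]
orientation: [180.0, 0.0, 94.7]
contact_force: [-0.2, 0.1, -1.5]
finger_gap: 0.0649
gripper_force: 56.3
```

Request:
{"name": "apply_moves", "arguments": {
  "rows": [
    {"slide": [0, 0, -0.001], "delta_rot": [0, 0, 0], "jaw": 0.3},
    {"slide": [0, 0, -0.002], "delta_rot": [0, 0, 0], "jaw": 0.3},
    {"slide": [0, 0, -0.003], "delta_rot": [0, 0, 0], "jaw": 0.3},
    {"slide": [0, 0, -0.003], "delta_rot": [0, 0, 0], "jaw": 0.3},
    {"slide": [0, 0, -0.003], "delta_rot": [0, 0, 0], "jaw": 0.3}
  ]
}}

```text
t: 15.55
tool_pos: [0.5952, 0.0561, 0.0854]
orientation: [179.9, 0.0, 94.8]
contact_force: [-3.9, 0.2, 10.6]
finger_gap: 0.0645
gripper_force: 57.8
```

Request:
{"name": "apply_moves", "arguments": {
  "rows": [
    {"slide": [0, 0, 0.001], "delta_rot": [0, 0, 0], "jaw": 0.8},
    {"slide": [0, 0, 0.002], "delta_rot": [0, 0, 0], "jaw": 0.8},
    {"slide": [0, 0, 0.02], "delta_rot": [0, 0, 0], "jaw": 0.8},
    {"slide": [0, 0, 0.06], "delta_rot": [0, 0, 0], "jaw": 0.8},
    {"slide": [0, 0, 0.11], "delta_rot": [0, 0, 0], "jaw": 0.6}
  ]
}}

```text
t: 16.18
tool_pos: [0.5942, 0.0562, 0.1931]
orientation: [-179.8, -0.0, 94.8]
contact_force: [0.8, 0.9, 0.2]
finger_gap: 0.0686
gripper_force: 0.0
```

```bash
python3 w.py .596 .056 .1 .118 .085 w3.png
```

```text
16.275 [0.59834282 0.05611475 0.19934363] [1.79424063e+02 7.11958371e-02 9.47593120e+01]
4355 ((595.3286743164062, 62.26548767089844), (67.72100067138672, 138.77134704589844), 4.555006980895996) zmed 0.1095203729766891
yel [0.5925525  0.10451215 0.11052334]
```

Request:
{"name": "apply_moves", "arguments": {
  "rows": [
    {"slide": [-0.02, 0.015, 0], "delta_rot": [0, 0, 0.146], "jaw": 0.5},
    {"slide": [-0.04, 0.03, 0], "delta_rot": [0, 0, 0.292], "jaw": 0.5},
    {"slide": [-0.06, 0.045, 0], "delta_rot": [0, 0, 0.438], "jaw": 0.4},
    {"slide": [-0.08, 0.06, 0], "delta_rot": [0, 0, 0.584], "jaw": 0.4},
    {"slide": [-0.1, 0.075, 0], "delta_rot": [0, 0, 0.73], "jaw": 0.4}
  ]
}}

```text
t: 16.9
tool_pos: [0.4942, 0.1316, 0.1927]
orientation: [-180.0, -0.0, 136.9]
contact_force: [-0.3, -0.1, -0.3]
finger_gap: 0.0598
gripper_force: 0.0
```

Request:
{"name": "apply_moves", "arguments": {
  "rows": [
    {"slide": [-0.02, 0.017, 0], "delta_rot": [0, 0, 0.146], "jaw": 0.4},
    {"slide": [-0.04, 0.034, 0], "delta_rot": [0, 0, 0.292], "jaw": 0.4},
    {"slide": [-0.06, 0.05, 0], "delta_rot": [0, 0, 0.438], "jaw": 0.4},
    {"slide": [-0.083, 0.066, 0], "delta_rot": [0, 0, 0.584], "jaw": 0.4},
    {"slide": [-0.083, 0.066, -0.02], "delta_rot": [0, 0, 0.73], "jaw": 0.4}
  ]
}}

```text
t: 17.52
tool_pos: [0.4114, 0.1984, 0.1739]
orientation: [179.9, 0.1, 178.8]
contact_force: [1.4, -0.2, -0.2]
finger_gap: 0.0597
gripper_force: 0.0
```

```bash
python3 w.py .412 .198 .026 .042 .04 w4.png
```

```text
17.625 [0.41033984 0.19715941 0.17147006] [-1.79951622e+02 -1.74481431e-01  1.78477025e+02]
1063 ((413.62615966796875, 196.14450073242188), (30.052217483520508, 30.202428817749023), 88.02973175048828) zmed 0.03428825221659282
yel [nan nan nan]
  return _methods._mean(a, axis=axis, dtype=dtype,
  ret = um.true_divide(
```

View pics/w3.png

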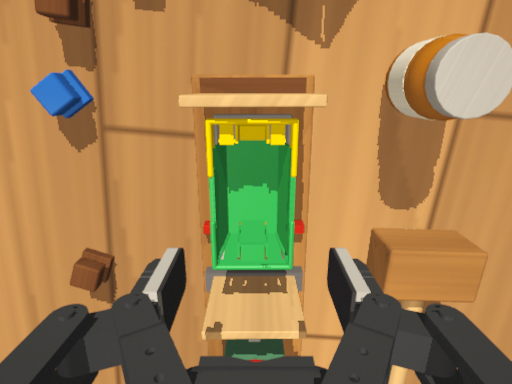

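View pics/w4.png

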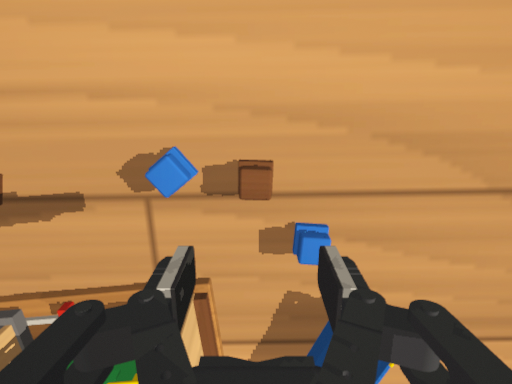

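The green tote stands level at (253,190) in w3, with its rim at 109 mm. In w4 the pull is upright at (256,179), square to the fingers.

Request:
{"name": "apply_moves", "arguments": {
  "rows": [
    {"slide": [0.0025, -0.0005, -0.05], "delta_rot": [0, 0, 0], "jaw": 0.4},
    {"slide": [0.0025, -0.0005, -0.1], "delta_rot": [0, 0, 0], "jaw": 0.4},
    {"slide": [0.0025, -0.0005, -0.14], "delta_rot": [0, 0, 0], "jaw": 0.4},
    {"slide": [0.0025, -0.0005, -0.158], "delta_rot": [0, 0, 0], "jaw": 0.4},
    {"slide": [0.0025, -0.0005, -0.158], "delta_rot": [0, 0, 0], "jaw": 0.4}
  ]
}}

```text
t: 18.25
tool_pos: [0.4135, 0.1961, 0.0141]
orientation: [-179.9, -0.2, 178.2]
contact_force: [-0.1, 0.0, -0.1]
finger_gap: 0.0598
gripper_force: 0.0
```

Request:
{"name": "apply_moves", "arguments": {
  "rows": [
    {"slide": [0, 0, 0], "delta_rot": [0, 0, 0], "jaw": -0.6},
    {"slide": [0, 0, 0], "delta_rot": [0, 0, 0], "jaw": -0.6},
    {"slide": [0, 0, 0], "delta_rot": [0, 0, 0], "jaw": -0.6},
    {"slide": [0, 0, 0], "delta_rot": [0, 0, 0], "jaw": -0.6},
    {"slide": [0, 0, 0], "delta_rot": [0, 0, 0], "jaw": -0.6}
  ],
  "force": 40
}}

```text
t: 18.88
tool_pos: [0.4159, 0.1971, 0.0167]
orientation: [180.0, 0.2, 178.4]
contact_force: [-0.8, -0.6, 6.2]
finger_gap: 0.0292
gripper_force: 41.0
```

Request:
{"name": "apply_moves", "arguments": {
  "rows": [
    {"slide": [0, 0, 0.03], "delta_rot": [0, 0, 0], "jaw": -0.6},
    {"slide": [0, 0, 0.08], "delta_rot": [0, 0, 0], "jaw": -0.6},
    {"slide": [0, 0, 0.13], "delta_rot": [0, 0, 0], "jaw": -0.6},
    {"slide": [0.02, -0.016, 0.17], "delta_rot": [0, 0, 0.02], "jaw": -0.6},
    {"slide": [0.055, -0.043, 0.18], "delta_rot": [0, 0, 0.04], "jaw": -0.6}
  ]
}}

```text
t: 19.5
tool_pos: [0.4709, 0.1543, 0.1991]
orientation: [179.9, 0.3, -179.1]
contact_force: [0.4, 0.5, -1.5]
finger_gap: 0.0289
gripper_force: 40.2
```

Request:
{"name": "apply_moves", "arguments": {
  "rows": [
    {"slide": [0.04, -0.031, 0], "delta_rot": [0, 0, 0.02], "jaw": -0.6},
    {"slide": [0.08, -0.062, 0], "delta_rot": [0, 0, 0.04], "jaw": -0.6},
    {"slide": [0.11, -0.085, 0], "delta_rot": [0, 0, 0.06], "jaw": -0.6},
    {"slide": [0.125, -0.098, 0], "delta_rot": [0, 0, 0.07], "jaw": -0.6},
    {"slide": [0.125, -0.098, 0], "delta_rot": [0, 0, 0.07], "jaw": -0.6}
  ]
}}

```text
t: 20.12
tool_pos: [0.5952, 0.0546, 0.1949]
orientation: [180.0, -0.0, -175.4]
contact_force: [-0.0, 0.8, -0.8]
finger_gap: 0.0291
gripper_force: 40.2
```

Run:
```python
from h import *
d=cam('wrist');save(d,'w5.png');s=sense();print(s['tool_pos'],s['orientation'],s['finger_gap'],s['gripper_force'])
```

```text
[0.59428572 0.05540882 0.19503427] [ 1.79973444e+02 -5.24086313e-02 -1.75363246e+02] 0.028991352490467782 40.15313386917114
```

View pics/w5.png

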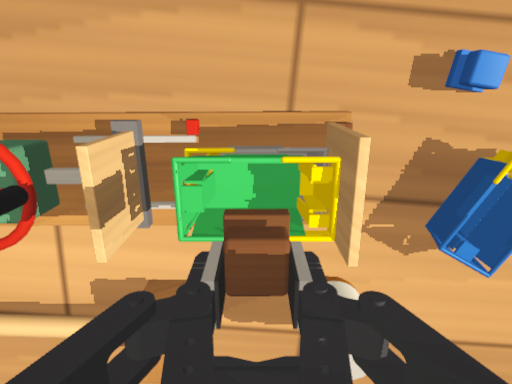

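The pull is held upright at (257,250), over the middle of the green tote at (258,198). I'll lower it in.

Request:
{"name": "apply_moves", "arguments": {
  "rows": [
    {"slide": [0.0015, 0, -0.04], "delta_rot": [0, 0, 0], "jaw": -0.6},
    {"slide": [0.0015, 0, -0.075], "delta_rot": [0, 0, 0], "jaw": -0.6},
    {"slide": [0.0015, 0, -0.1], "delta_rot": [0, 0, 0], "jaw": -0.6},
    {"slide": [0.0015, 0, -0.113], "delta_rot": [0, 0, 0], "jaw": -0.6},
    {"slide": [0.0015, 0, -0.113], "delta_rot": [0, 0, 0], "jaw": -0.6}
  ]
}}

```text
t: 20.8
tool_pos: [0.595, 0.0563, 0.0819]
orientation: [180.0, -0.1, -175.3]
contact_force: [-0.7, 0.9, 0.7]
finger_gap: 0.029
gripper_force: 40.2
```

Request:
{"name": "apply_moves", "arguments": {
  "rows": [
    {"slide": [0, 0, -0.002], "delta_rot": [0, 0, 0], "jaw": -0.6},
    {"slide": [0, 0, -0.002], "delta_rot": [0, 0, 0], "jaw": -0.1},
    {"slide": [0, 0, -0.001], "delta_rot": [0, 0, 0], "jaw": -0.1},
    {"slide": [0, 0, 0.02], "delta_rot": [0, 0, 0], "jaw": -0.1},
    {"slide": [0, 0, 0.07], "delta_rot": [0, 0, 0], "jaw": -0.1}
  ]
}}

```text
t: 21.42
tool_pos: [0.5942, 0.0557, 0.151]
orientation: [180.0, -0.3, -175.3]
contact_force: [1.2, -0.5, 0.2]
finger_gap: 0.0384
gripper_force: 0.0
```

Run:
```python
from h import *
d=cam('wrist');s=sense()
P=d['P'].reshape(-1,3);hs=cv2.cvtColor(d['image'],cv2.COLOR_RGB2HSV).reshape(-1,3)
m=(hs[:,0]<20)&(np.hypot(P[:,0]-.596,P[:,1]-.056)<.035)&(P[:,2]>.075)&(P[:,2]<.13)
print(m.sum(),np.median(P[m],0),np.percentile(P[m],[5,95],axis=0))
```

```text
1981 [0.59093221 0.05500974 0.09616652] [[0.57947148 0.04188276 0.08759424]
 [0.60564673 0.06800877 0.09733793]]
```

Request:
{"name": "apply_moves", "arguments": {
  "rows": [
    {"slide": [0, 0, 0.04], "delta_rot": [0, 0, 0], "jaw": 0.2},
    {"slide": [-0.015, -0.04, 0.06], "delta_rot": [0, 0, 0.07], "jaw": 1},
    {"slide": [-0.03, -0.086, 0.06], "delta_rot": [0, 0, 0.14], "jaw": 1},
    {"slide": [-0.045, -0.132, 0.06], "delta_rot": [0, 0, 0.21], "jaw": 1},
    {"slide": [-0.061, -0.178, 0.06], "delta_rot": [0, 0, 0.28], "jaw": 1}
  ]
}}

```text
t: 22.1
tool_pos: [0.5348, -0.1238, 0.213]
orientation: [-179.9, 0.1, -159.1]
contact_force: [0.8, -0.5, 0.5]
finger_gap: 0.0852
gripper_force: 0.0
```

Request:
{"name": "apply_moves", "arguments": {
  "rows": [
    {"slide": [-0.018, -0.05, 0], "delta_rot": [0, 0, 0.1], "jaw": 1},
    {"slide": [-0.036, -0.1, 0], "delta_rot": [0, 0, 0.2], "jaw": 1},
    {"slide": [-0.054, -0.154, -0.01], "delta_rot": [0, 0, 0.3], "jaw": 1},
    {"slide": [-0.072, -0.208, -0.02], "delta_rot": [0, 0, 0.406], "jaw": 1},
    {"slide": [-0.09, -0.256, -0.03], "delta_rot": [0, 0, 0.406], "jaw": 1}
  ]
}}

```text
t: 22.72
tool_pos: [0.4444, -0.3805, 0.1827]
orientation: [-179.9, 0.0, -136.0]
contact_force: [0.7, -0.2, 0.5]
finger_gap: 0.0855
gripper_force: 0.0
```

```bash
python3 w.py .4433 -.3785 .042 .058 .09 w6.png
```

```text
22.825 [ 0.44293378 -0.38282677  0.18125636] [-1.79985375e+02 -7.36315509e-02 -1.36337340e+02]
3177 ((444.24261474609375, -381.13885498046875), (123.3770751953125, 67.55650329589844), 42.80575180053711) zmed 0.05084256799711068
yel [ 0.40417168 -0.41952197  0.05164748]
```

Request:
{"name": "apply_moves", "arguments": {
  "rows": [
    {"slide": [0, 0.001, -0.05], "delta_rot": [0, 0, -0.017], "jaw": 1},
    {"slide": [0, 0.001, -0.1], "delta_rot": [0, 0, -0.017], "jaw": 1},
    {"slide": [0, 0.001, -0.14], "delta_rot": [0, 0, -0.017], "jaw": 1},
    {"slide": [0, 0.001, -0.157], "delta_rot": [0, 0, -0.017], "jaw": 1},
    {"slide": [0, 0.001, -0.157], "delta_rot": [0, 0, -0.017], "jaw": 1}
  ]
}}

```text
t: 23.45
tool_pos: [0.4449, -0.3766, 0.025]
orientation: [179.9, 0.0, -136.9]
contact_force: [0.5, 0.2, -0.2]
finger_gap: 0.0857
gripper_force: 0.0
```

Request:
{"name": "apply_moves", "arguments": {
  "rows": [
    {"slide": [0, 0, 0], "delta_rot": [0, 0, 0], "jaw": 0.3},
    {"slide": [0, 0, 0], "delta_rot": [0, 0, 0], "jaw": 0.3},
    {"slide": [0, 0, 0], "delta_rot": [0, 0, 0], "jaw": 0.3},
    {"slide": [0, 0, 0], "delta_rot": [0, 0, 0], "jaw": 0.3},
    {"slide": [0, 0, 0], "delta_rot": [0, 0, 0], "jaw": 0.3}
  ],
  "force": 50
}}

```text
t: 24.08
tool_pos: [0.4464, -0.3786, 0.0277]
orientation: [-179.7, 0.0, -137.0]
contact_force: [0.8, 0.3, 6.6]
finger_gap: 0.0647
gripper_force: 57.4
```

Request:
{"name": "apply_moves", "arguments": {
  "rows": [
    {"slide": [0, 0, 0.02], "delta_rot": [0, 0, 0], "jaw": 0.3},
    {"slide": [0, 0, 0.06], "delta_rot": [0, 0, 0], "jaw": 0.3},
    {"slide": [0, 0, 0.11], "delta_rot": [0, 0, 0], "jaw": 0.3},
    {"slide": [0, 0, 0.16], "delta_rot": [0, 0, 0], "jaw": 0.3},
    {"slide": [0.01, 0.02, 0.19], "delta_rot": [0, 0, 0.05], "jaw": 0.3}
  ]
}}

```text
t: 24.7
tool_pos: [0.4554, -0.3589, 0.219]
orientation: [-179.7, -0.0, -134.1]
contact_force: [0.0, 0.1, -1.1]
finger_gap: 0.065
gripper_force: 56.5
```

Request:
{"name": "apply_moves", "arguments": {
  "rows": [
    {"slide": [0.015, 0.042, 0], "delta_rot": [0, 0, 0.09], "jaw": 0.3},
    {"slide": [0.03, 0.084, 0], "delta_rot": [0, 0, 0.18], "jaw": 0.3},
    {"slide": [0.045, 0.126, 0], "delta_rot": [0, 0, 0.27], "jaw": 0.3},
    {"slide": [0.06, 0.168, 0], "delta_rot": [0, 0, 0.36], "jaw": 0.3},
    {"slide": [0.075, 0.21, 0], "delta_rot": [0, 0, 0.45], "jaw": 0.3}
  ]
}}

```text
t: 25.32
tool_pos: [0.5304, -0.1459, 0.216]
orientation: [-179.9, -0.0, -108.2]
contact_force: [1.0, 0.2, -1.3]
finger_gap: 0.0646
gripper_force: 56.4
```

Request:
{"name": "apply_moves", "arguments": {
  "rows": [
    {"slide": [0.017, 0.055, 0], "delta_rot": [0, 0, 0.1], "jaw": 0.3},
    {"slide": [0.034, 0.11, 0], "delta_rot": [0, 0, 0.2], "jaw": 0.3},
    {"slide": [0.051, 0.165, 0], "delta_rot": [0, 0, 0.3], "jaw": 0.3},
    {"slide": [0.065, 0.2045, 0], "delta_rot": [0, 0, 0.404], "jaw": 0.3},
    {"slide": [0.065, 0.2045, 0], "delta_rot": [0, 0, 0.404], "jaw": 0.3}
  ]
}}

```text
t: 25.95
tool_pos: [0.5955, 0.0601, 0.2156]
orientation: [-180.0, 0.0, -84.9]
contact_force: [0.1, -0.3, -1.5]
finger_gap: 0.0646
gripper_force: 56.4
```

```bash
cat > t.py <<'E'
from h import *
read_camera('side');read_camera('side')
d=cam('scene');s=sense();print(s['t'],s['tool_pos'],s['orientation'],s['finger_gap'],s['gripper_force'])
P=d['P'].reshape(-1,3);hs=cv2.cvtColor(d['image'],cv2.COLOR_RGB2HSV).reshape(-1,3).astype(int)
z=s['tool_pos'][2]+.0235
m=(abs(P[:,2]-z)<.012)&(np.hypot(P[:,0]-.596,P[:,1]-.056)<.075)&(hs[:,1]>140)
print(m.sum(),cv2.minAreaRect((P[m][:,:2]*1e3).astype(np.float32)),np.percentile(P[m],[2,98],axis=0))
E
python3 t.py
```

```text
26.1 [0.59472387 0.05671819 0.21551988] [ 1.79986928e+02 -2.14209933e-02 -8.52148072e+01] 0.06481060364761745 56.36992517625913
330 ((595.6365966796875, 55.22642135620117), (72.82797241210938, 122.72775268554688), 3.8797073364257812) [[ 0.55964659 -0.00531586  0.22763023]
 [ 0.63146164  0.11646707  0.24370691]]
```

Request:
{"name": "apply_moves", "arguments": {
  "rows": [
    {"slide": [0.0005, 0.0005, -0.02], "delta_rot": [0, 0, 0], "jaw": 0.3},
    {"slide": [0.0005, 0.0005, -0.045], "delta_rot": [0, 0, 0], "jaw": 0.3},
    {"slide": [0.0005, 0.0005, -0.065], "delta_rot": [0, 0, 0], "jaw": 0.3},
    {"slide": [0.0005, 0.0005, -0.075], "delta_rot": [0, 0, 0], "jaw": 0.3},
    {"slide": [0.0005, 0.0005, -0.078], "delta_rot": [0, 0, 0], "jaw": 0.3}
  ]
}}

```text
t: 26.72
tool_pos: [0.5952, 0.0568, 0.1371]
orientation: [180.0, 0.0, -85.3]
contact_force: [-0.5, 0.2, -0.9]
finger_gap: 0.0648
gripper_force: 56.4
```

Request:
{"name": "apply_moves", "arguments": {
  "rows": [
    {"slide": [0, 0, -0.002], "delta_rot": [0, 0, 0], "jaw": 0.3},
    {"slide": [0, 0, -0.004], "delta_rot": [0, 0, 0], "jaw": 0.3},
    {"slide": [0, 0, -0.006], "delta_rot": [0, 0, 0], "jaw": 0.3},
    {"slide": [0, 0, -0.0075], "delta_rot": [0, 0, 0], "jaw": 0.3},
    {"slide": [0, 0, -0.0085], "delta_rot": [0, 0, 0], "jaw": 0.3}
  ]
}}

```text
t: 27.35
tool_pos: [0.5958, 0.0578, 0.1307]
orientation: [-179.9, -0.0, -85.2]
contact_force: [-4.4, -0.6, 12.6]
finger_gap: 0.0645
gripper_force: 58.1
```

Request:
{"name": "apply_moves", "arguments": {
  "rows": [
    {"slide": [0, 0, 0.002], "delta_rot": [0, 0, 0], "jaw": 0.8},
    {"slide": [0, 0, 0.003], "delta_rot": [0, 0, 0], "jaw": 0.8},
    {"slide": [0, 0, 0.02], "delta_rot": [0, 0, 0], "jaw": 0.8},
    {"slide": [0, 0, 0.06], "delta_rot": [0, 0, 0], "jaw": 0.8},
    {"slide": [0, 0, 0.09], "delta_rot": [0, 0, 0], "jaw": 0.6}
  ]
}}

```text
t: 27.98
tool_pos: [0.5958, 0.0577, 0.2201]
orientation: [-180.0, -0.0, -85.2]
contact_force: [0.6, -0.6, 0.6]
finger_gap: 0.0684
gripper_force: 0.0
```

```bash
python3 w.py .596 .056 .142 .165 .085 w7.png
```

```text
28.075 [0.59768772 0.05765259 0.22275115] [-1.79613357e+02 -4.75339991e-02 -8.51635775e+01]
5795 ((596.197509765625, 54.05499267578125), (67.548583984375, 123.57300567626953), 4.576111316680908) zmed 0.15315483979425562
yel [0.59935841 0.00300546 0.15442785]
```

Request:
{"name": "apply_moves", "arguments": {
  "rows": [
    {"slide": [-0.036, -0.027, 0], "delta_rot": [0, 0, -0.075], "jaw": 0.4},
    {"slide": [-0.072, -0.054, 0], "delta_rot": [0, 0, -0.15], "jaw": 0.4},
    {"slide": [-0.108, -0.081, 0], "delta_rot": [0, 0, -0.225], "jaw": 0.4},
    {"slide": [-0.144, -0.108, -0.02], "delta_rot": [0, 0, -0.3], "jaw": 0.4},
    {"slide": [-0.178, -0.135, -0.045], "delta_rot": [0, 0, -0.372], "jaw": 0.4}
  ]
}}

```text
t: 28.7
tool_pos: [0.4164, -0.078, 0.173]
orientation: [-179.9, -0.0, -106.6]
contact_force: [-0.0, -0.5, 0.4]
finger_gap: 0.0596
gripper_force: 0.0
```

```bash
python3 w.py .4178 -.0773 .026 .042 .05 w8.png 2>/dev/null
```

```text
28.8 [ 0.41155072 -0.0773405   0.17005813] [ 1.79500975e+02 -5.34691365e-03 -1.06739841e+02]
1070 ((418.5643310546875, -79.148681640625), (30.074369430541992, 29.994691848754883), 74.31549835205078) zmed 0.03428026420681646
yel [nan nan nan]
```

View pics/w8.png

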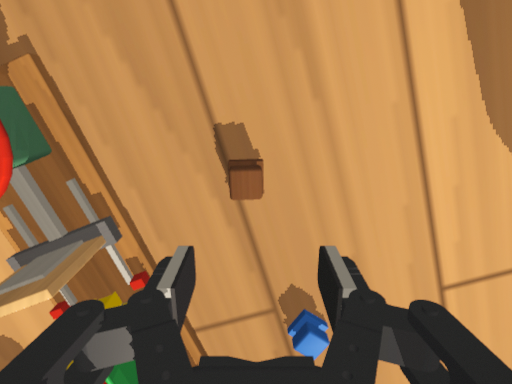

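The pull stands at (247,180), square to the fingers and not disturbed. Now to grasp it.

Request:
{"name": "apply_moves", "arguments": {
  "rows": [
    {"slide": [0, -0.001, -0.05], "delta_rot": [0, 0, 0.017], "jaw": 0.4},
    {"slide": [0, -0.001, -0.1], "delta_rot": [0, 0, 0.017], "jaw": 0.4},
    {"slide": [0, -0.001, -0.14], "delta_rot": [0, 0, 0.017], "jaw": 0.4},
    {"slide": [0, -0.001, -0.158], "delta_rot": [0, 0, 0.017], "jaw": 0.4},
    {"slide": [0, -0.001, -0.158], "delta_rot": [0, 0, 0.017], "jaw": 0.4}
  ]
}}

```text
t: 29.42
tool_pos: [0.4165, -0.0775, 0.0143]
orientation: [179.8, 0.0, -105.5]
contact_force: [0.3, 0.1, -0.9]
finger_gap: 0.0594
gripper_force: 0.0
```

Request:
{"name": "apply_moves", "arguments": {
  "rows": [
    {"slide": [0, 0, 0], "delta_rot": [0, 0, 0], "jaw": -0.6},
    {"slide": [0, 0, 0], "delta_rot": [0, 0, 0], "jaw": -0.6},
    {"slide": [0, 0, 0], "delta_rot": [0, 0, 0], "jaw": -0.6},
    {"slide": [0, 0, 0], "delta_rot": [0, 0, 0], "jaw": -0.6},
    {"slide": [0, 0, 0], "delta_rot": [0, 0, 0], "jaw": -0.6}
  ],
  "force": 40
}}

```text
t: 30.05
tool_pos: [0.4188, -0.0787, 0.017]
orientation: [-179.8, -0.0, -105.5]
contact_force: [-0.0, -0.1, 6.5]
finger_gap: 0.0292
gripper_force: 40.7
```

Request:
{"name": "apply_moves", "arguments": {
  "rows": [
    {"slide": [0, 0, 0.03], "delta_rot": [0, 0, 0], "jaw": -0.6},
    {"slide": [0, 0, 0.08], "delta_rot": [0, 0, 0], "jaw": -0.6},
    {"slide": [0, 0, 0.13], "delta_rot": [0, 0, -0.1], "jaw": -0.6},
    {"slide": [0, 0, 0.18], "delta_rot": [0, 0, -0.2], "jaw": -0.6},
    {"slide": [0, 0, 0.215], "delta_rot": [0, 0, -0.3], "jaw": -0.6}
  ]
}}

```text
t: 30.68
tool_pos: [0.4178, -0.0784, 0.2335]
orientation: [-179.8, 0.0, -122.9]
contact_force: [0.4, -0.9, -0.7]
finger_gap: 0.0293
gripper_force: 39.8
```

Request:
{"name": "apply_moves", "arguments": {
  "rows": [
    {"slide": [0.02, 0.015, 0], "delta_rot": [0, 0, -0.11], "jaw": -0.6},
    {"slide": [0.04, 0.03, 0], "delta_rot": [0, 0, -0.22], "jaw": -0.6},
    {"slide": [0.06, 0.045, 0], "delta_rot": [0, 0, -0.33], "jaw": -0.6},
    {"slide": [0.08, 0.06, 0], "delta_rot": [0, 0, -0.44], "jaw": -0.6},
    {"slide": [0.1, 0.075, 0], "delta_rot": [0, 0, -0.55], "jaw": -0.6}
  ]
}}

```text
t: 31.3
tool_pos: [0.5179, -0.0027, 0.2309]
orientation: [180.0, -0.0, -154.4]
contact_force: [0.4, -0.7, -1.2]
finger_gap: 0.029
gripper_force: 39.8
```

Request:
{"name": "apply_moves", "arguments": {
  "rows": [
    {"slide": [0.03, 0.023, 0], "delta_rot": [0, 0, -0.12], "jaw": -0.6},
    {"slide": [0.06, 0.046, 0], "delta_rot": [0, 0, -0.24], "jaw": -0.6},
    {"slide": [0.077, 0.059, 0], "delta_rot": [0, 0, -0.366], "jaw": -0.6},
    {"slide": [0.077, 0.059, 0], "delta_rot": [0, 0, -0.366], "jaw": -0.6},
    {"slide": [0.077, 0.059, 0], "delta_rot": [0, 0, -0.366], "jaw": -0.6}
  ]
}}

```text
t: 31.92
tool_pos: [0.5937, 0.0554, 0.2306]
orientation: [-180.0, -0.1, -175.1]
contact_force: [0.6, -0.0, -0.7]
finger_gap: 0.0291
gripper_force: 39.8
```

Run:
```python
from h import *
d=cam('wrist');save(d,'w9.png');s=sense();print(s['tool_pos'],s['orientation'],s['finger_gap'],s['gripper_force'])
```

```text
[0.59370942 0.05528562 0.23085312] [-1.79998645e+02 -3.97688053e-02 -1.75125528e+02] 0.029489495790716136 39.83889877796173
```

View pics/w9.png

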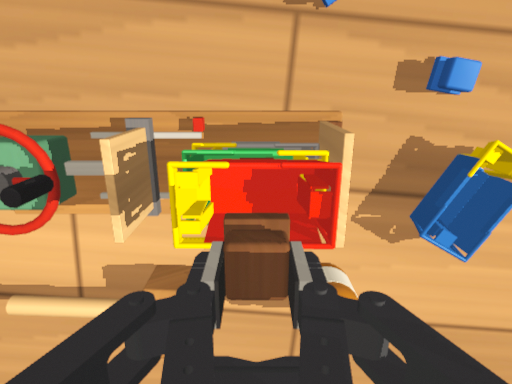

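The pull is held at (257,255) above the red tote, whose yellow end at (190,205) faces the gate. I'll lower it in.

Request:
{"name": "apply_moves", "arguments": {
  "rows": [
    {"slide": [0.002, 0, -0.04], "delta_rot": [0, 0, 0], "jaw": -0.6},
    {"slide": [0.002, 0, -0.075], "delta_rot": [0, 0, 0], "jaw": -0.6},
    {"slide": [0.002, 0, -0.095], "delta_rot": [0, 0, 0], "jaw": -0.6},
    {"slide": [0.002, 0, -0.104], "delta_rot": [0, 0, 0], "jaw": -0.6},
    {"slide": [0.002, 0, -0.105], "delta_rot": [0, 0, 0], "jaw": -0.6}
  ]
}}

```text
t: 32.6
tool_pos: [0.5961, 0.0553, 0.126]
orientation: [180.0, -0.0, -175.2]
contact_force: [0.4, -0.2, 0.3]
finger_gap: 0.0288
gripper_force: 39.8
```

Request:
{"name": "apply_moves", "arguments": {
  "rows": [
    {"slide": [0, 0, -0.002], "delta_rot": [0, 0, 0], "jaw": -0.6},
    {"slide": [0, 0, -0.002], "delta_rot": [0, 0, 0], "jaw": -0.1},
    {"slide": [0, 0, -0.001], "delta_rot": [0, 0, 0], "jaw": -0.1},
    {"slide": [0, 0, 0.02], "delta_rot": [0, 0, 0], "jaw": -0.1},
    {"slide": [0, 0, 0.07], "delta_rot": [0, 0, 0], "jaw": -0.1}
  ]
}}

```text
t: 33.22
tool_pos: [0.5948, 0.0558, 0.1944]
orientation: [180.0, -0.3, -175.2]
contact_force: [1.0, -0.7, -0.1]
finger_gap: 0.0384
gripper_force: 0.0
```

Run:
```python
from h import *
d=cam('wrist');s=sense();print(s['tool_pos'])
P=d['P'].reshape(-1,3);hs=cv2.cvtColor(d['image'],cv2.COLOR_RGB2HSV).reshape(-1,3)
m=(hs[:,2]<130)&(hs[:,0]>5)&(hs[:,0]<20)&(np.hypot(P[:,0]-.596,P[:,1]-.056)<.035)&(P[:,2]>.11)&(P[:,2]<.17)
print(m.sum(),np.median(P[m],0),np.percentile(P[m],[5,95],axis=0))
```

```text
[0.59869043 0.05569472 0.20354854]
702 [0.58304682 0.05052973 0.12720905] [[0.57995234 0.03889492 0.11242215]
 [0.60147687 0.06860805 0.13996104]]
```

Request:
{"name": "apply_moves", "arguments": {
  "rows": [
    {"slide": [0.003, 0.04, 0.02], "delta_rot": [0, 0, -0.1], "jaw": 0.3},
    {"slide": [0.006, 0.09, 0.02], "delta_rot": [0, 0, -0.2], "jaw": 1},
    {"slide": [0.009, 0.14, 0.01], "delta_rot": [0, 0, -0.3], "jaw": 1},
    {"slide": [0.012, 0.19, -0.01], "delta_rot": [0, 0, -0.4], "jaw": 1},
    {"slide": [0.013, 0.242, -0.025], "delta_rot": [0, 0, -0.52], "jaw": 1}
  ]
}}

```text
t: 33.9
tool_pos: [0.6097, 0.2993, 0.1705]
orientation: [180.0, 0.0, 154.8]
contact_force: [0.8, -0.3, -0.7]
finger_gap: 0.0853
gripper_force: 0.0
```

```bash
python3 w.py .6093 .2984 .042 .058 .09 w10.png
```

```text
34.0 [0.60787901 0.30254075 0.1683674 ] [-1.79978578e+02 -1.51015714e-01  1.55271273e+02]
3396 ((611.8717041015625, 296.72418212890625), (67.45963287353516, 123.1019287109375), 64.85883331298828) zmed 0.05077467032679511
yel [0.56511163 0.32168549 0.05163923]
```

Request:
{"name": "apply_moves", "arguments": {
  "rows": [
    {"slide": [0.0015, -0.001, -0.05], "delta_rot": [0, 0, 0], "jaw": 1},
    {"slide": [0.0015, -0.001, -0.1], "delta_rot": [0, 0, 0], "jaw": 1},
    {"slide": [0.0015, -0.001, -0.13], "delta_rot": [0, 0, 0], "jaw": 1},
    {"slide": [0.0015, -0.001, -0.145], "delta_rot": [0, 0, 0], "jaw": 1},
    {"slide": [0.0015, -0.001, -0.145], "delta_rot": [0, 0, 0], "jaw": 1}
  ]
}}

```text
t: 34.62
tool_pos: [0.6108, 0.2962, 0.0255]
orientation: [-180.0, -0.0, 155.0]
contact_force: [0.9, 0.6, 0.6]
finger_gap: 0.0857
gripper_force: 0.0
```

Request:
{"name": "apply_moves", "arguments": {
  "rows": [
    {"slide": [0, 0, 0], "delta_rot": [0, 0, 0], "jaw": 0.3},
    {"slide": [0, 0, 0], "delta_rot": [0, 0, 0], "jaw": 0.3},
    {"slide": [0, 0, 0], "delta_rot": [0, 0, 0], "jaw": 0.3},
    {"slide": [0, 0, 0], "delta_rot": [0, 0, 0], "jaw": 0.3},
    {"slide": [0, 0, 0], "delta_rot": [0, 0, 0], "jaw": 0.3}
  ],
  "force": 50
}}

```text
t: 35.25
tool_pos: [0.6127, 0.2972, 0.0282]
orientation: [179.8, 0.2, 155.0]
contact_force: [0.1, 0.4, 7.1]
finger_gap: 0.0645
gripper_force: 58.3
```

Request:
{"name": "apply_moves", "arguments": {
  "rows": [
    {"slide": [0, 0, 0.02], "delta_rot": [0, 0, 0], "jaw": 0.3},
    {"slide": [0, 0, 0.06], "delta_rot": [0, 0, 0], "jaw": 0.3},
    {"slide": [0, 0, 0.11], "delta_rot": [0, 0, -0.05], "jaw": 0.3},
    {"slide": [0, 0, 0.165], "delta_rot": [0, 0, -0.15], "jaw": 0.3},
    {"slide": [0, 0, 0.215], "delta_rot": [0, 0, -0.25], "jaw": 0.3}
  ]
}}

```text
t: 35.88
tool_pos: [0.6109, 0.2967, 0.2432]
orientation: [179.9, 0.0, 140.5]
contact_force: [1.2, 0.1, -1.2]
finger_gap: 0.065
gripper_force: 57.4
```

Request:
{"name": "apply_moves", "arguments": {
  "rows": [
    {"slide": [-0.002, -0.02, 0.01], "delta_rot": [0, 0, -0.1], "jaw": 0.3},
    {"slide": [-0.004, -0.05, 0.01], "delta_rot": [0, 0, -0.2], "jaw": 0.3},
    {"slide": [-0.006, -0.08, 0.01], "delta_rot": [0, 0, -0.3], "jaw": 0.3},
    {"slide": [-0.008, -0.11, 0.01], "delta_rot": [0, 0, -0.4], "jaw": 0.3},
    {"slide": [-0.01, -0.14, 0.01], "delta_rot": [0, 0, -0.5], "jaw": 0.3}
  ]
}}

```text
t: 36.5
tool_pos: [0.6007, 0.1558, 0.251]
orientation: [180.0, 0.0, 111.9]
contact_force: [1.0, 0.3, -1.3]
finger_gap: 0.0646
gripper_force: 57.4
```

Request:
{"name": "apply_moves", "arguments": {
  "rows": [
    {"slide": [-0.002, -0.03, 0], "delta_rot": [0, 0, -0.1], "jaw": 0.3},
    {"slide": [-0.004, -0.06, 0], "delta_rot": [0, 0, -0.2], "jaw": 0.3},
    {"slide": [-0.0055, -0.085, 0], "delta_rot": [0, 0, -0.3], "jaw": 0.3},
    {"slide": [-0.0065, -0.101, 0], "delta_rot": [0, 0, -0.3], "jaw": 0.3},
    {"slide": [-0.0065, -0.101, 0], "delta_rot": [0, 0, -0.3], "jaw": 0.3}
  ]
}}

```text
t: 37.12
tool_pos: [0.5945, 0.055, 0.251]
orientation: [180.0, -0.0, 94.9]
contact_force: [-0.2, 0.5, -2.5]
finger_gap: 0.065
gripper_force: 57.4
```

```bash
python3 t.py
```

```text
37.275 [0.59451539 0.05649117 0.25086049] [ 1.79990037e+02 -2.26876975e-02  9.49604905e+01] 0.06477391438578303 57.42703154683113
184 ((599.4783935546875, 61.7882080078125), (76.07592010498047, 122.22872924804688), 8.688190460205078) [[ 5.57678071e-01 -5.08164073e-04  2.63511748e-01]
 [ 6.27421063e-01  1.20226175e-01  2.78821007e-01]]
```

Run:
```python
from h import *
A=[]
for n in ('scene','side'):
    d=cam(n);save(d,n+'9.png')
    P=d['P'].reshape(-1,3);hs=cv2.cvtColor(d['image'],cv2.COLOR_RGB2HSV).reshape(-1,3).astype(int)
    col=(hs[:,1]>140)&(((hs[:,0]>100)&(hs[:,0]<130))|((hs[:,0]>20)&(hs[:,0]<36)))
    m=(abs(P[:,2]-.2735)<.009)&(np.hypot(P[:,0]-.596,P[:,1]-.056)<.08)&col
    print(n,m.sum(),cv2.minAreaRect((P[m][:,:2]*1e3).astype(np.float32)),np.percentile(P[m],[1,99],axis=0).round(3).tolist());A.append(d['image'])
c=np.hstack([cv2.resize(A[0][150:270,200:360],(480,360)),cv2.resize(A[1][90:250,190:350],(320,360))])
cv2.imwrite('pics/c1.png',c[...,::-1])
```

```text
scene 135 ((593.735107421875, 59.243736267089844), (69.6294174194336, 120.55436706542969), 2.762122631072998) [[0.558, -0.001, 0.265], [0.629, 0.121, 0.28]]
side 232 ((588.10693359375, 62.16999816894531), (79.59418487548828, 120.67948150634766), 2.306401491165161) [[0.55, 0.004, 0.265], [0.628, 0.123, 0.277]]
```

View pics/c1.png

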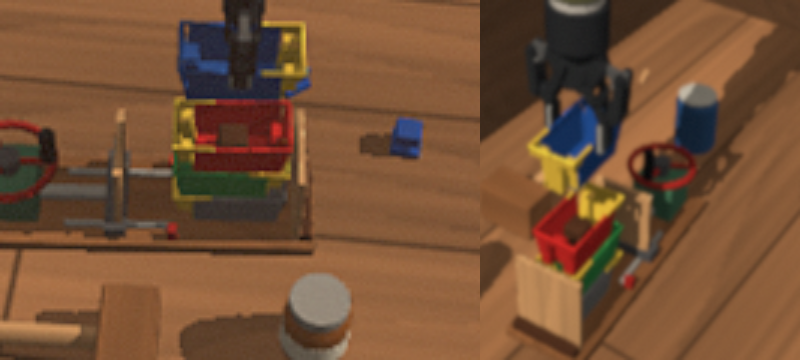

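The crops show the blue tote held level at (240,55), yellow end to the fence, over the red tote with the pull inside at (233,135). It sits about 4 mm towards the fence, so I'll correct for that while lowering.

Request:
{"name": "apply_moves", "arguments": {
  "rows": [
    {"slide": [0.001, -0.004, -0.02], "delta_rot": [0, 0, 0.01], "jaw": 0.3},
    {"slide": [0.001, -0.004, -0.04], "delta_rot": [0, 0, 0.01], "jaw": 0.3},
    {"slide": [0.001, -0.004, -0.06], "delta_rot": [0, 0, 0.01], "jaw": 0.3},
    {"slide": [0.001, -0.004, -0.066], "delta_rot": [0, 0, 0.01], "jaw": 0.3},
    {"slide": [0.001, -0.004, -0.069], "delta_rot": [0, 0, 0.01], "jaw": 0.3}
  ]
}}

```text
t: 38.0
tool_pos: [0.5956, 0.0522, 0.1819]
orientation: [180.0, -0.0, 95.5]
contact_force: [-0.2, -0.5, -1.3]
finger_gap: 0.0646
gripper_force: 57.4
```

Request:
{"name": "apply_moves", "arguments": {
  "rows": [
    {"slide": [0, 0, -0.002], "delta_rot": [0, 0, 0], "jaw": 0.3},
    {"slide": [0, 0, -0.004], "delta_rot": [0, 0, 0], "jaw": 0.3},
    {"slide": [0, 0, -0.006], "delta_rot": [0, 0, 0], "jaw": 0.3},
    {"slide": [0, 0, -0.0075], "delta_rot": [0, 0, 0], "jaw": 0.3},
    {"slide": [0, 0, -0.0085], "delta_rot": [0, 0, 0], "jaw": 0.3}
  ]
}}

```text
t: 38.62
tool_pos: [0.5958, 0.0517, 0.1752]
orientation: [179.9, 0.0, 95.4]
contact_force: [-3.6, 0.9, 12.3]
finger_gap: 0.0649
gripper_force: 59.0
```

Request:
{"name": "apply_moves", "arguments": {
  "rows": [
    {"slide": [0, 0, 0.002], "delta_rot": [0, 0, 0], "jaw": 0.8},
    {"slide": [0, 0, 0.003], "delta_rot": [0, 0, 0], "jaw": 0.8},
    {"slide": [0, 0, 0.02], "delta_rot": [0, 0, 0], "jaw": 0.8},
    {"slide": [0, 0, 0.06], "delta_rot": [0, 0, 0], "jaw": 0.8},
    {"slide": [0, 0, 0.09], "delta_rot": [0, 0, 0], "jaw": 0.6}
  ]
}}

```text
t: 39.25
tool_pos: [0.5957, 0.0517, 0.2646]
orientation: [180.0, 0.0, 95.4]
contact_force: [0.1, -0.6, 0.2]
finger_gap: 0.0682
gripper_force: 0.0
```

```bash
python3 w.py .596 .056 .186 .21 .085 w11.png
python3 - <<'E'
from h import *
d=cam('side');P=d['P'].reshape(-1,3);im=d['image']
cv2.imwrite('pics/c2.png',cv2.resize(im[90:290,140:400],(780,600))[...,::-1])
E
```

```text
39.35 [0.59734392 0.05162294 0.26726056] [1.79618132e+02 5.49753956e-02 9.54451388e+01]
5758 ((596.286376953125, 52.489070892333984), (67.43942260742188, 123.74757385253906), 5.353695392608643) zmed 0.19707186681022767
yel [0.59078123 0.10356691 0.19842215]
```

View pics/c2.png

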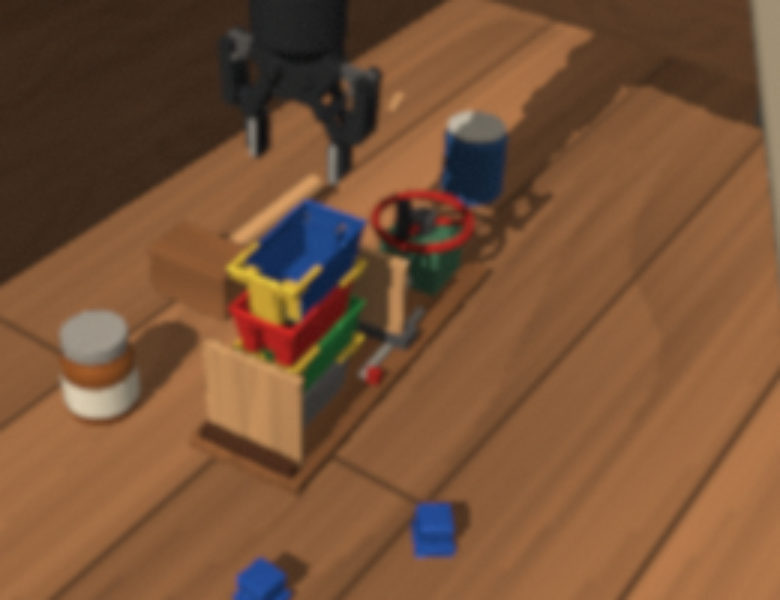

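The stack is level at (300,310), ends alternating, with the top rim at 197 mm. Next is the crank.

Request:
{"name": "apply_moves", "arguments": {
  "rows": [
    {"slide": [0.003, -0.04, 0], "delta_rot": [0, 0, 0], "jaw": 0.2},
    {"slide": [0.006, -0.08, 0], "delta_rot": [0, 0, 0], "jaw": 0.2},
    {"slide": [0.009, -0.13, 0], "delta_rot": [0, 0, 0], "jaw": 0.2},
    {"slide": [0.012, -0.17, -0.02], "delta_rot": [0, 0, 0], "jaw": 0.2},
    {"slide": [0.015, -0.19, -0.05], "delta_rot": [0, 0, 0], "jaw": 0.2}
  ]
}}

```text
t: 40.02
tool_pos: [0.6106, -0.1407, 0.212]
orientation: [180.0, 0.0, 95.3]
contact_force: [0.6, 1.1, -0.8]
finger_gap: 0.0511
gripper_force: 0.0
```

Run:
```python
from h import *
read_camera('side');read_camera('side')
d=cam('wrist');s=sense();print(s['t'],s['tool_pos'],s['orientation'],s['finger_gap'])
P=d['P'].reshape(-1,3);hs=cv2.cvtColor(d['image'],cv2.COLOR_RGB2HSV).reshape(-1,3)
m=(P[:,2]>.127)&(P[:,2]<.14)&(hs[:,2]<90)&(np.hypot(P[:,0]-.611,P[:,1]+.139)<.03)
print('crank top',m.sum(),cv2.minEnclosingCircle((P[m,:2]*1e3).astype(np.float32)))
```

```text
40.175 [ 0.60866398 -0.13859749  0.21011855] [-1.79688316e+02 -1.65284013e-01  9.53253735e+01] 0.05105188862046228
crank top 449 ((613.4537353515625, -140.16729736328125), 8.88836669921875)
```

Request:
{"name": "apply_moves", "arguments": {
  "rows": [
    {"slide": [0.0015, -0.0005, -0.04], "delta_rot": [0, 0, 0], "jaw": 0.2},
    {"slide": [0.0015, -0.0005, -0.08], "delta_rot": [0, 0, 0], "jaw": 0.2},
    {"slide": [0.0015, -0.0005, -0.105], "delta_rot": [0, 0, 0], "jaw": 0.2},
    {"slide": [0.0015, -0.0005, -0.112], "delta_rot": [0, 0, 0], "jaw": 0.2},
    {"slide": [0.0015, -0.0005, -0.112], "delta_rot": [0, 0, 0], "jaw": 0.2}
  ]
}}

```text
t: 40.8
tool_pos: [0.6124, -0.1381, 0.1021]
orientation: [180.0, 0.0, 95.5]
contact_force: [0.2, 0.3, 0.1]
finger_gap: 0.0515
gripper_force: 0.0
```

Request:
{"name": "apply_moves", "arguments": {
  "rows": [
    {"slide": [0, 0, 0], "delta_rot": [0, 0, 0], "jaw": -1},
    {"slide": [0, 0, 0], "delta_rot": [0, 0, 0], "jaw": -1},
    {"slide": [0, 0, 0], "delta_rot": [0, 0, 0], "jaw": -1},
    {"slide": [0, 0, 0], "delta_rot": [0, 0, 0], "jaw": -1},
    {"slide": [0, 0, 0], "delta_rot": [0, 0, 0], "jaw": -1}
  ],
  "force": 50
}}

```text
t: 41.42
tool_pos: [0.6129, -0.139, 0.1029]
orientation: [179.9, 0.0, 95.4]
contact_force: [-0.7, 1.1, 7.2]
finger_gap: 0.017
gripper_force: 48.7
```

Request:
{"name": "apply_moves", "arguments": {
  "rows": [
    {"slide": [0.0229, -0.0044, 0.001], "delta_rot": [0, 0, 0], "jaw": -1},
    {"slide": [0.0405, -0.0196, 0.001], "delta_rot": [0, 0, 0], "jaw": -1},
    {"slide": [0.0482, -0.0416, 0.001], "delta_rot": [0, 0, 0], "jaw": -1},
    {"slide": [0.0438, -0.0645, 0.001], "delta_rot": [0, 0, 0], "jaw": -1},
    {"slide": [0.0286, -0.0821, 0.001], "delta_rot": [0, 0, 0], "jaw": -1}
  ]
}}

```text
t: 42.05
tool_pos: [0.6411, -0.2219, 0.1029]
orientation: [179.9, 0.0, 95.5]
contact_force: [-1.6, 7.5, 8.1]
finger_gap: 0.0163
gripper_force: 50.3
```

Request:
{"name": "apply_moves", "arguments": {
  "rows": [
    {"slide": [-0.022, -0.0077, 0], "delta_rot": [0, 0, 0], "jaw": -1},
    {"slide": [-0.0449, -0.0033, 0], "delta_rot": [0, 0, 0], "jaw": -1},
    {"slide": [-0.0625, 0.0119, 0], "delta_rot": [0, 0, 0], "jaw": -1},
    {"slide": [-0.0702, 0.0339, 0], "delta_rot": [0, 0, 0], "jaw": -1},
    {"slide": [-0.0658, 0.0568, 0], "delta_rot": [0, 0, 0], "jaw": -1}
  ]
}}

```text
t: 42.68
tool_pos: [0.5751, -0.1656, 0.1031]
orientation: [179.8, 0.2, 95.3]
contact_force: [11.8, -7.2, -7.0]
finger_gap: 0.0166
gripper_force: 49.8
```

Request:
{"name": "apply_moves", "arguments": {
  "rows": [
    {"slide": [0.0152, 0.0176, 0], "delta_rot": [0, 0, 0], "jaw": -1},
    {"slide": [0.0372, 0.0253, 0], "delta_rot": [0, 0, 0], "jaw": -1},
    {"slide": [0.0601, 0.0209, 0], "delta_rot": [0, 0, 0], "jaw": -1},
    {"slide": [0.0777, 0.0057, 0], "delta_rot": [0, 0, 0], "jaw": -1},
    {"slide": [0.0854, -0.0163, 0], "delta_rot": [0, 0, 0], "jaw": -1}
  ]
}}

```text
t: 43.3
tool_pos: [0.6615, -0.1793, 0.1029]
orientation: [179.9, -0.1, 95.6]
contact_force: [-3.9, 1.4, 7.0]
finger_gap: 0.0166
gripper_force: 51.6
```

Request:
{"name": "apply_moves", "arguments": {
  "rows": [
    {"slide": [-0.0044, -0.0229, 0], "delta_rot": [0, 0, 0], "jaw": -1},
    {"slide": [-0.0196, -0.0405, 0], "delta_rot": [0, 0, 0], "jaw": -1},
    {"slide": [-0.0416, -0.0482, 0], "delta_rot": [0, 0, 0], "jaw": -1},
    {"slide": [-0.0645, -0.0438, 0], "delta_rot": [0, 0, 0], "jaw": -1},
    {"slide": [-0.0821, -0.0286, 0], "delta_rot": [0, 0, 0], "jaw": -1}
  ]
}}

```text
t: 43.92
tool_pos: [0.5786, -0.2087, 0.103]
orientation: [179.7, -0.1, 95.4]
contact_force: [15.0, 8.1, -0.3]
finger_gap: 0.0164
gripper_force: 50.7
```

```bash
cat > g.py <<'E'
from h import *
d=cam('scene');s=sense();print(s['t'],s['tool_pos'],s['contact_force'])
P=d['P'].reshape(-1,3);hs=cv2.cvtColor(d['image'],cv2.COLOR_RGB2HSV).reshape(-1,3)
m=(P[:,2]>.105)&(P[:,2]<.125)&(abs(P[:,0]-.602)<.055)&(P[:,1]<-.013)&(P[:,1]>-.1)&(hs[:,2]>90)&(hs[:,1]<170)
r=cv2.minAreaRect((P[m,:2]*1e3).astype(np.float32));print(m.sum(),r,np.median(P[m],0))
E
python3 g.py
```

```text
43.975 [ 0.57711405 -0.20579286  0.10296983] [4.42406576 6.7595083  2.6633333 ]
57 ((602.6424560546875, -32.27191162109375), (92.4256591796875, 6.50541877746582), 6.834499359130859) [ 0.60590788 -0.03210595  0.1212251 ]
```

Request:
{"name": "apply_moves", "arguments": {
  "rows": [
    {"slide": [-0.0077, 0.022, 0], "delta_rot": [0, 0, 0], "jaw": -1},
    {"slide": [-0.0033, 0.0449, 0], "delta_rot": [0, 0, 0], "jaw": -1},
    {"slide": [0.0119, 0.0625, 0], "delta_rot": [0, 0, 0], "jaw": -1},
    {"slide": [0.0339, 0.0702, 0], "delta_rot": [0, 0, 0], "jaw": -1},
    {"slide": [0.0568, 0.0658, 0], "delta_rot": [0, 0, 0], "jaw": -1}
  ]
}}

```text
t: 44.6
tool_pos: [0.6342, -0.1421, 0.1029]
orientation: [-179.9, -0.0, 95.5]
contact_force: [-4.7, -4.7, 7.7]
finger_gap: 0.0162
gripper_force: 52.1
```

Request:
{"name": "apply_moves", "arguments": {
  "rows": [
    {"slide": [0.0176, -0.0152, 0], "delta_rot": [0, 0, 0], "jaw": -1},
    {"slide": [0.0253, -0.0372, 0], "delta_rot": [0, 0, 0], "jaw": -1},
    {"slide": [0.0209, -0.0601, 0], "delta_rot": [0, 0, 0], "jaw": -1},
    {"slide": [0.0145, -0.0699, 0], "delta_rot": [0, 0, 0], "jaw": -1},
    {"slide": [0.0145, -0.0699, 0], "delta_rot": [0, 0, 0], "jaw": -1}
  ]
}}

```text
t: 45.22
tool_pos: [0.6491, -0.2149, 0.103]
orientation: [180.0, 0.1, 95.3]
contact_force: [0.9, -3.5, 3.9]
finger_gap: 0.0165
gripper_force: 51.9
```

Request:
{"name": "apply_moves", "arguments": {
  "rows": [
    {"slide": [-0.0057, -0.0055, 0], "delta_rot": [0, 0, 0], "jaw": -1},
    {"slide": [-0.0121, -0.0099, 0], "delta_rot": [0, 0, 0], "jaw": -1},
    {"slide": [-0.0193, -0.0131, 0], "delta_rot": [0, 0, 0], "jaw": -1},
    {"slide": [-0.0246, -0.0146, 0], "delta_rot": [0, 0, 0], "jaw": -1},
    {"slide": [-0.0246, -0.0146, 0], "delta_rot": [0, 0, 0], "jaw": -1}
  ]
}}

```text
t: 45.85
tool_pos: [0.6239, -0.2282, 0.1029]
orientation: [-180.0, 0.0, 95.4]
contact_force: [-0.4, -0.1, 6.0]
finger_gap: 0.0161
gripper_force: 51.9
```

Request:
{"name": "apply_moves", "arguments": {
  "rows": [
    {"slide": [-0.003, -0.0005, 0], "delta_rot": [0, 0, 0], "jaw": -1},
    {"slide": [-0.006, -0.0008, 0], "delta_rot": [0, 0, 0], "jaw": -1},
    {"slide": [-0.009, -0.001, 0], "delta_rot": [0, 0, 0], "jaw": -1},
    {"slide": [-0.0111, -0.001, 0], "delta_rot": [0, 0, 0], "jaw": -1},
    {"slide": [-0.0111, -0.001, 0], "delta_rot": [0, 0, 0], "jaw": -1}
  ]
}}

```text
t: 46.48
tool_pos: [0.6199, -0.2287, 0.1031]
orientation: [179.3, 0.1, 95.6]
contact_force: [19.8, 1.2, -4.5]
finger_gap: 0.0165
gripper_force: 51.0
```

Request:
{"name": "apply_moves", "arguments": {
  "rows": [
    {"slide": [-0.002, 0, 0], "delta_rot": [0, 0, 0], "jaw": -1},
    {"slide": [-0.004, 0, 0], "delta_rot": [0, 0, 0], "jaw": -1},
    {"slide": [-0.004, 0, 0], "delta_rot": [0, 0, 0], "jaw": -1},
    {"slide": [0.003, 0, 0], "delta_rot": [0, 0, 0], "jaw": -1},
    {"slide": [0.003, 0, 0], "delta_rot": [0, 0, 0], "jaw": -1}
  ]
}}

```text
t: 47.1
tool_pos: [0.6202, -0.2287, 0.103]
orientation: [179.6, 0.0, 95.5]
contact_force: [11.2, 0.5, 0.4]
finger_gap: 0.0165
gripper_force: 51.7
```

Request:
{"name": "apply_moves", "arguments": {
  "rows": [
    {"slide": [0.001, 0, 0], "delta_rot": [0, 0, 0], "jaw": -1},
    {"slide": [0.001, 0, 0], "delta_rot": [0, 0, 0], "jaw": 0},
    {"slide": [0.001, 0, 0], "delta_rot": [0, 0, 0], "jaw": 0.2},
    {"slide": [0.001, 0, 0.02], "delta_rot": [0, 0, 0], "jaw": 0.2},
    {"slide": [0.001, 0, 0.07], "delta_rot": [0, 0, 0], "jaw": 0.2}
  ]
}}

```text
t: 47.72
tool_pos: [0.6146, -0.2274, 0.169]
orientation: [-179.5, -0.3, 95.4]
contact_force: [1.2, -1.3, -0.5]
finger_gap: 0.0515
gripper_force: 0.0
```

Request:
{"name": "apply_moves", "arguments": {
  "rows": [
    {"slide": [-0.02, -0.01, 0.04], "delta_rot": [0, 0, 0], "jaw": 0.2},
    {"slide": [-0.06, -0.03, 0.08], "delta_rot": [0, 0, 0], "jaw": 0.2},
    {"slide": [-0.1, -0.05, 0.1], "delta_rot": [0, 0, 0], "jaw": 0.2},
    {"slide": [-0.12, -0.06, 0.1], "delta_rot": [0, 0, 0], "jaw": 0.2},
    {"slide": [-0.12, -0.06, 0.1], "delta_rot": [0, 0, 0], "jaw": 0.2}
  ]
}}

```text
t: 48.35
tool_pos: [0.4961, -0.2889, 0.2714]
orientation: [-179.9, -0.1, 95.3]
contact_force: [0.7, -0.7, -0.8]
finger_gap: 0.0514
gripper_force: 0.0
```

```bash
python3 g.py
python3 - <<'E'
from h import *
d=cam('scene');im=d['image'][120:300,120:390];cv2.imwrite('pics/c3.png',cv2.resize(im,(800,533))[...,::-1])
d=cam('side');P=d['P'].reshape(-1,3)
m=(P[:,2]>.19)&(P[:,2]<.205)&(np.hypot(P[:,0]-.596,P[:,1]-.056)<.08);print(m.sum(),cv2.minAreaRect((P[m][:,:2]*1e3).astype(np.float32)))
m=(P[:,2]>.105)&(P[:,2]<.125)&(abs(P[:,0]-.602)<.055)&(P[:,1]<-.013)&(P[:,1]>-.1)
print(cv2.minAreaRect((P[m][:,:2]*1e3).astype(np.float32)))
E
```

```text
48.4 [ 0.49695973 -0.28845013  0.27101241] [-0.51998301 -0.89806938 -0.28781843]
51 ((602.244384765625, -17.346580505371094), (91.94258117675781, 7.46371603012085), 4.350777626037598) [ 0.59131961 -0.01738727  0.12158557]
394 ((594.33056640625, 55.59745788574219), (69.3362808227539, 127.3191146850586), 5.4522528648376465)
((571.946533203125, -19.8463077545166), (31.25579261779785, 10.703851699829102), 1.752934455871582)
```

View pics/c3.png

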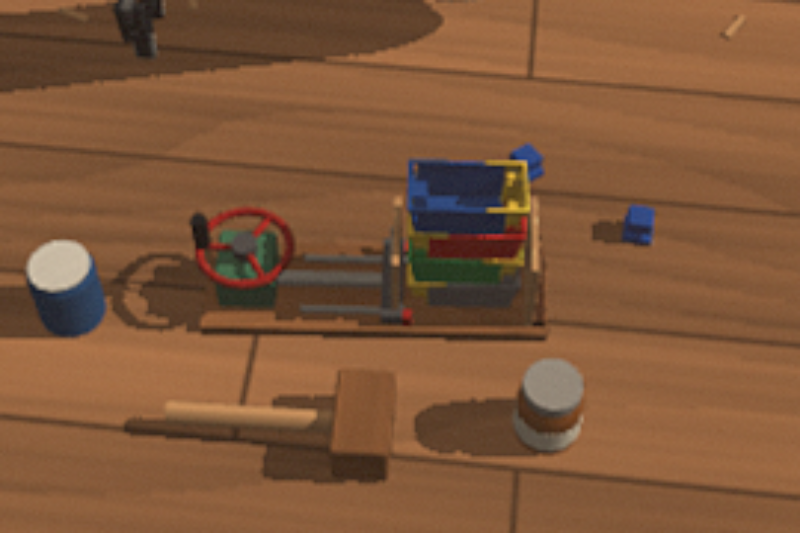

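The gate foot touches the red stop at (405,317), and it has travelled 44.8 mm. The stack at (465,235) is level and no dark pulls are left on the bench.

```bash
python3 -c "from plant import sign_off; print(sign_off())"
```

```text
the job is handed in; nothing more can be done
None
```

The job is done and handed in at about 48 s: I opened the gate fully, stacked all three totes level with yellow ends alternating, put both pulls inside (one in the green tote, one in the red), and wound the gate back to its red stops without touching the jar, mallet, paint tin or blue look-alikes.

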